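# Find the shelf brackets and hang them on the slotted rack

## Task

Two or three of the four lidded tubs hold one steel bracket each: lift the lids to find them, and hang every bracket on the slotted rack, its two hooks in the top two slots of a column (any column, one bracket to each), pressed fully in and then down until it is engaged. Finish with a lid lying squarely over every tub, and leave the beaker, the wash bottle and the cork ring where they are.

Things in the scene. Friction and masses are not known exactly. Their poses are not given: they have to be found in the camera images.
- rack: Fixed rack: upright white 5 mm plate, 250 mm wide, from 30 to 200 mm above the bench, posts behind. Origin on the bench under the middle of its front face; x points out of the front (away from the robot), y along the plate, z up. Three columns of slots at y = -80, 0, 80 mm, each with three slots 12 mm wide, 26 mm high, lower edges at z = 65, 110, 155 mm; the top pair is wanted.
- rack_seat0 (a point): Where the web point of a bracket comes to lie when it is engaged in the top two slots of the rack's column y = -80 mm: 45 mm in front of the plate, 156 mm above the bench (up to 3 mm of sag and play). The bracket's underside is then 90 mm above the bench, its back against the plate, and its x axis along the rack's x. Axes as the rack's.
- rack_seat1 (a point): Where the web point of a bracket comes to lie when it is engaged in the top two slots of the rack's column y = 0 mm: 45 mm in front of the plate, 156 mm above the bench (up to 3 mm of sag and play). The bracket's underside is then 90 mm above the bench, its back against the plate, and its x axis along the rack's x. Axes as the rack's.
- rack_seat2 (a point): Where the web point of a bracket comes to lie when it is engaged in the top two slots of the rack's column y = +80 mm: 45 mm in front of the plate, 156 mm above the bench (up to 3 mm of sag and play). The bracket's underside is then 90 mm above the bench, its back against the plate, and its x axis along the rack's x. Axes as the rack's.
- bracket1_web (a point): Steel bracket, 36 mm wide, 85 high, 0.15-0.27 kg, standing on its flat tongue in a tub, if present. Point: in its upright web, 66 mm above the underside, 45 mm in front of the back face, near its centre of mass. x from the back face out along the tongue (ends 90 mm out), z up. The web is 10 mm thick (y), rises to 85 mm, spans 6 to 84 mm from the back face: grip it there from above.
- bracket1_hook (a point): Between its two hook tabs, on the back face, 47 mm above the underside. Tabs 6 mm thick (y): necks 7 mm long, 10 high, undersides 20 and 65 mm above the bracket's underside; hooks 6 mm thick behind them, reaching 8 mm below the necks. To engage: hold 12 mm above seated height, push along its -x until the back meets the plate, then lower until the necks rest on the slot edges.
- bracket2_web (a point): Steel bracket, 36 mm wide, 85 high, 0.15-0.27 kg, standing on its flat tongue in a tub, if present. Point: in its upright web, 66 mm above the underside, 45 mm in front of the back face, near its centre of mass. x from the back face out along the tongue (ends 90 mm out), z up. The web is 10 mm thick (y), rises to 85 mm, spans 6 to 84 mm from the back face: grip it there from above.
- bracket2_hook (a point): Between its two hook tabs, on the back face, 47 mm above the underside. Tabs 6 mm thick (y): necks 7 mm long, 10 high, undersides 20 and 65 mm above the bracket's underside; hooks 6 mm thick behind them, reaching 8 mm below the necks. To engage: hold 12 mm above seated height, push along its -x until the back meets the plate, then lower until the necks rest on the slot edges.
- bracket3_web (a point): Steel bracket, 36 mm wide, 85 high, 0.15-0.27 kg, standing on its flat tongue in a tub, if present. Point: in its upright web, 66 mm above the underside, 45 mm in front of the back face, near its centre of mass. x from the back face out along the tongue (ends 90 mm out), z up. The web is 10 mm thick (y), rises to 85 mm, spans 6 to 84 mm from the back face: grip it there from above.
- bracket3_hook (a point): Between its two hook tabs, on the back face, 47 mm above the underside. Tabs 6 mm thick (y): necks 7 mm long, 10 high, undersides 20 and 65 mm above the bracket's underside; hooks 6 mm thick behind them, reaching 8 mm below the necks. To engage: hold 12 mm above seated height, push along its -x until the back meets the plate, then lower until the necks rest on the slot edges.
- tub1: White open tub fixed on the bench, 138 x 118 mm outside (x by y), 92 mm high, walls and floor 4 mm. Origin: centre of its underside, x along its long side. All four look the same; it may hold one bracket, with the hooks towards the tub's -x end, or nothing.
- tub2: White open tub fixed on the bench, 138 x 118 mm outside (x by y), 92 mm high, walls and floor 4 mm. Origin: centre of its underside, x along its long side. All four look the same; it may hold one bracket, with the hooks towards the tub's -x end, or nothing.
- tub3: White open tub fixed on the bench, 138 x 118 mm outside (x by y), 92 mm high, walls and floor 4 mm. Origin: centre of its underside, x along its long side. All four look the same; it may hold one bracket, with the hooks towards the tub's -x end, or nothing.
- tub4: White open tub fixed on the bench, 138 x 118 mm outside (x by y), 92 mm high, walls and floor 4 mm. Origin: centre of its underside, x along its long side. All four look the same; it may hold one bracket, with the hooks towards the tub's -x end, or nothing.
- lid1_grip (a point): Loose flat blue tub lid, 146 x 124 x 5 mm, 0.15 kg, without a lip, with a grip bar on top in the middle: 45 mm long (lid's x), 14 mm thick (y), 30 mm high. The point is half-way up the bar, 20 mm above the lid's underside, so 112 mm above the bench when the lid lies on a tub. x along the lid's long side. All lids are the same and fit any tub.
- lid2_grip (a point): Loose flat blue tub lid, 146 x 124 x 5 mm, 0.15 kg, without a lip, with a grip bar on top in the middle: 45 mm long (lid's x), 14 mm thick (y), 30 mm high. The point is half-way up the bar, 20 mm above the lid's underside, so 112 mm above the bench when the lid lies on a tub. x along the lid's long side. All lids are the same and fit any tub.
- lid3_grip (a point): Loose flat blue tub lid, 146 x 124 x 5 mm, 0.15 kg, without a lip, with a grip bar on top in the middle: 45 mm long (lid's x), 14 mm thick (y), 30 mm high. The point is half-way up the bar, 20 mm above the lid's underside, so 112 mm above the bench when the lid lies on a tub. x along the lid's long side. All lids are the same and fit any tub.
- lid4_grip (a point): Loose flat blue tub lid, 146 x 124 x 5 mm, 0.15 kg, without a lip, with a grip bar on top in the middle: 45 mm long (lid's x), 14 mm thick (y), 30 mm high. The point is half-way up the bar, 20 mm above the lid's underside, so 112 mm above the bench when the lid lies on a tub. x along the lid's long side. All lids are the same and fit any tub.
- beaker: Bystander: empty glass beaker, 80 mm wide, 100 mm high; origin at the centre of its underside.
- wash_bottle: Bystander: white wash bottle, 64 mm wide, 150 mm high; origin at the centre of its underside.
- cork_ring: Bystander: cork ring, 100 mm wide, 25 mm high; origin at the centre of its underside.
Things that resemble listed ones, but are neither listed nor needed, are in the scene too. What is shaped like the part that bears lid1_grip but red is not meant. Leave any red look-alike of the part that bears lid3_grip alone.

How it is judged:
On the way, in this order (a step that is already met when the one before it is completed fails the run):
1. a lid has been lifted off (distance of any of lid1_grip, lid2_grip, lid3_grip, lid4_grip from where it was at the start of the episode above 0.08 m), for 0.1 s.
2. every bracket is engaged in the top pair of slots of a column (x of bracket1_web in the frame of rack between 0.038 and 0.051 m and z of bracket1_web in the frame of rack between 0.146 and 0.1605 m and angle between each of bracket1_web, bracket2_web, bracket3_web's own z axis and vertical below 0.15 rad and angle between the x axis of each of bracket1_web, bracket2_web, bracket3_web and the x axis of rack, either way round below 0.2 rad and (y of bracket1_web in the frame of rack between -0.092 and -0.068 m or y of bracket1_web in the frame of rack between -0.012 and 0.012 m or y of bracket1_web in the frame of rack between 0.068 and 0.092 m) and x of bracket2_web in the frame of rack between 0.038 and 0.051 m and z of bracket2_web in the frame of rack between 0.146 and 0.1605 m and (y of bracket2_web in the frame of rack between -0.092 and -0.068 m or y of bracket2_web in the frame of rack between -0.012 and 0.012 m or y of bracket2_web in the frame of rack between 0.068 and 0.092 m) and x of bracket3_web in the frame of rack between 0.038 and 0.051 m and z of bracket3_web in the frame of rack between 0.146 and 0.1605 m and (y of bracket3_web in the frame of rack between -0.092 and -0.068 m or y of bracket3_web in the frame of rack between -0.012 and 0.012 m or y of bracket3_web in the frame of rack between 0.068 and 0.092 m)), for 0.2 s.
At the end, for the whole second after the job is handed in: Every bracket hangs at rest in the top pair of slots of a column: web point 38 to 51 mm from the rack face, 146 to 160.5 mm up, 12 mm sideways, tilt under 0.15 rad, turn under 0.2 rad. Every tub has a lid flat on it within 15 mm and 0.14 rad (all of step 2 and ((horizontal distance between lid1_grip and tub1 below 0.015 m and height (world z) of lid1_grip between 0.108 and 0.116 m and angle between the x axis of lid1_grip and the x axis of tub1, either way round below 0.14 rad and angle between lid1_grip's own z axis and vertical below 0.05 rad) or (horizontal distance between lid2_grip and tub1 below 0.015 m and height (world z) of lid2_grip between 0.108 and 0.116 m and angle between the x axis of lid2_grip and the x axis of tub1, either way round below 0.14 rad and angle between lid2_grip's own z axis and vertical below 0.05 rad) or (horizontal distance between lid3_grip and tub1 below 0.015 m and height (world z) of lid3_grip between 0.108 and 0.116 m and angle between the x axis of lid3_grip and the x axis of tub1, either way round below 0.14 rad and angle between lid3_grip's own z axis and vertical below 0.05 rad) or (horizontal distance between lid4_grip and tub1 below 0.015 m and height (world z) of lid4_grip between 0.108 and 0.116 m and angle between the x axis of lid4_grip and the x axis of tub1, either way round below 0.14 rad and angle between lid4_grip's own z axis and vertical below 0.05 rad)) and ((horizontal distance between lid1_grip and tub2 below 0.015 m and height (world z) of lid1_grip between 0.108 and 0.116 m and angle between the x axis of lid1_grip and the x axis of tub2, either way round below 0.14 rad and angle between lid1_grip's own z axis and vertical below 0.05 rad) or (horizontal distance between lid2_grip and tub2 below 0.015 m and height (world z) of lid2_grip between 0.108 and 0.116 m and angle between the x axis of lid2_grip and the x axis of tub2, either way round below 0.14 rad and angle between lid2_grip's own z axis and vertical below 0.05 rad) or (horizontal distance between lid3_grip and tub2 below 0.015 m and height (world z) of lid3_grip between 0.108 and 0.116 m and angle between the x axis of lid3_grip and the x axis of tub2, either way round below 0.14 rad and angle between lid3_grip's own z axis and vertical below 0.05 rad) or (horizontal distance between lid4_grip and tub2 below 0.015 m and height (world z) of lid4_grip between 0.108 and 0.116 m and angle between the x axis of lid4_grip and the x axis of tub2, either way round below 0.14 rad and angle between lid4_grip's own z axis and vertical below 0.05 rad)) and ((horizontal distance between lid1_grip and tub3 below 0.015 m and height (world z) of lid1_grip between 0.108 and 0.116 m and angle between the x axis of lid1_grip and the x axis of tub3, either way round below 0.14 rad and angle between lid1_grip's own z axis and vertical below 0.05 rad) or (horizontal distance between lid2_grip and tub3 below 0.015 m and height (world z) of lid2_grip between 0.108 and 0.116 m and angle between the x axis of lid2_grip and the x axis of tub3, either way round below 0.14 rad and angle between lid2_grip's own z axis and vertical below 0.05 rad) or (horizontal distance between lid3_grip and tub3 below 0.015 m and height (world z) of lid3_grip between 0.108 and 0.116 m and angle between the x axis of lid3_grip and the x axis of tub3, either way round below 0.14 rad and angle between lid3_grip's own z axis and vertical below 0.05 rad) or (horizontal distance between lid4_grip and tub3 below 0.015 m and height (world z) of lid4_grip between 0.108 and 0.116 m and angle between the x axis of lid4_grip and the x axis of tub3, either way round below 0.14 rad and angle between lid4_grip's own z axis and vertical below 0.05 rad)) and ((horizontal distance between lid1_grip and tub4 below 0.015 m and height (world z) of lid1_grip between 0.108 and 0.116 m and angle between the x axis of lid1_grip and the x axis of tub4, either way round below 0.14 rad and angle between lid1_grip's own z axis and vertical below 0.05 rad) or (horizontal distance between lid2_grip and tub4 below 0.015 m and height (world z) of lid2_grip between 0.108 and 0.116 m and angle between the x axis of lid2_grip and the x axis of tub4, either way round below 0.14 rad and angle between lid2_grip's own z axis and vertical below 0.05 rad) or (horizontal distance between lid3_grip and tub4 below 0.015 m and height (world z) of lid3_grip between 0.108 and 0.116 m and angle between the x axis of lid3_grip and the x axis of tub4, either way round below 0.14 rad and angle between lid3_grip's own z axis and vertical below 0.05 rad) or (horizontal distance between lid4_grip and tub4 below 0.015 m and height (world z) of lid4_grip between 0.108 and 0.116 m and angle between the x axis of lid4_grip and the x axis of tub4, either way round below 0.14 rad and angle between lid4_grip's own z axis and vertical below 0.05 rad)) and linear speed of each of bracket1, bracket2, bracket3 below 0.02 m/s); the robot touches nothing.
It fails at once if the beaker is moved more than 30 mm or tipped (distance of beaker from where it was at the start of the episode above 0.03 m or angle between beaker's own z axis and vertical above 0.5 rad).
It fails at once if the wash bottle is moved more than 30 mm or tipped (distance of wash_bottle from where it was at the start of the episode above 0.03 m or angle between wash_bottle's own z axis and vertical above 0.5 rad).
It fails at once if the cork ring is moved more than 30 mm or tipped (distance of cork_ring from where it was at the start of the episode above 0.03 m or angle between cork_ring's own z axis and vertical above 0.5 rad).
Of bracket1, bracket2, bracket3 only 2 to 3 are there at a start; the rules pass over those that are not, and their reading is None.
At some moment in a run one of lid1, lid2, lid3, lid4 may be knocked a few centimetres aside while the robot is not near it.
It also fails if it takes over 210 s, if anything falls off the work surface, if the arm or the gripper's body presses on something with over 40 N, if the wrist force passes 120 N, or if a joint passes its speed limit or range.

## Robot

A 7-joint arm with a two-finger parallel gripper is mounted at the origin on the work surface. World frame = base frame: x ahead of the robot, y to its left, z up, the work surface at z = 0. Lengths are in m, angles in rad, forces in N, time in s.
With the tool pointing down it reaches from about 0.425 to 0.825 m from the base axis. Payload 3.6 kg.
Tool frame: the origin (TCP) lies midway between the tips of the shut fingers; the grasp point (between the pads) lies 19 mm behind it; z points along the fingers, y is the line along which they close (so a half turn about z gives the same grasp; the last joint's range is limited). The gripper opens to 85 mm and grips with 20 to 120 N. Pads are 22 mm wide; open, the fingers measure 114 mm over their backs; the gripper's body (76 mm by 85 mm) begins 54 mm behind the grasp point. The pads swing forward as they close: fully open they stand 13 mm farther back than shut.
Start: joints at [-1.323, 0.615, -0.013, 1.423, 0.008, 1.103, -0.04], TCP at [0.176, 0.626, 0.231] pointing down, gripper open.
Joint ranges: [-3.12, 3.12], [-0.3, 2.06], [-1.34, 1.32], [0.26, 2.42], [-1.36, 4.5], [0.01, 1.98], [-2.84, 2.84]. Speed limits (rad/s): [2.79, 2.79, 3.14, 3.14, 3.14, 3.14, 3.14].

## Interface

Orientations are given as a unit quaternion [x, y, z, w].
In Python, from station import status, imaging, ticket gives the robot as it stands.
- The arm moves only by the shell command python3 -m jog 'ROWS' [FORCE]. ROWS is JSON, a list of rows, each an object with "claw": the finger opening in mm, from 0 to 85.4; "translation": the shift along the tool's x, y, z in mm, a list of three; "twist": the turn about the tool's z in rad. In form: [{"claw": claw, "translation": [tx, ty, tz], "twist": twist}, ...]. A call has 1 to 10 rows; each row shifts and turns the commanded pose from where the row before left it, along the tool's axes as they then stand; what a row does not reach is not made up. A row lasts 1/8 s, in which the tool goes at most 62.5 mm and 10.7 degrees, less where a joint would pass 70% of its speed; a pose out of reach is approached as far as the arm can. A call with a gripper value outside its range is refused whole. The fingers move at their own pace and stop on an object; FORCE is the grip in N (left out, the last holds). Time passes only in rows, so rows that do not move let the fingers close. It gives the time, the measured TCP pose, the force, the opening and the grip force at its end, in the units of the state.
- status.get_state(): the state, without advancing time (a new reading comes with each control period).
- imaging.read_camera(name): name is "scene" or "top" or "wrist"; returns a dict with "color" (480x640x3 uint8, blue, green, red), "intrinsics" (3x3 intrinsics, pixels), "eye" and "attitude" of the camera in the world. Camera axes: x right, y down, z forward; pixel columns grow to the right and rows downward; lengths in m; the calibration is good to about 2 mm. A picture is of the moment at which its call begins. There is no depth.
- ticket.finish_job(): hands the job in; it is judged then, once.
The state is a dict: "time_s": time; "q": joint angles; "joint_velocities": joint speeds; "joint_torque": joint torques, N m; "tool_pos": TCP position; "orientation": TCP orientation; "contact_force": force on the tool from outside, world axes, zero at the start; "ft_torque": the same for the moment, N m; "opening": finger opening in m; "gripper_force": force on a finger pad.
Only numpy, scipy, OpenCV 4.12 (cv2) and the standard library are available. Lean on these libraries where they do the work, as an engineer would, in place of code of your own. Each camera call takes 0.05 s, during which the arm holds its last target. There are 200 camera calls.

## Working session

There is one attempt and no reset: what is moved stays moved. The work goes in short steps, Python scripts to look and compute and a shell command to move; the robot and the scene stay as the last step left them, time stands still between calls to the robot, and variables do not carry over. Pictures are saved under pics/ and viewed, at most 14 in all, crops included, and the job is handed in when it is done.

```bash
ls; mkdir -p pics; python3 - <<'E'
from station import status, imaging
import cv2,numpy as np
s=status.get_state(); print({k:np.round(v,3).tolist() for k,v in s.items()})
for n in ["scene","top"]:
    c=imaging.read_camera(n); cv2.imwrite(f"pics/{n}0.png",c["color"])
    print(n,np.array(c["intrinsics"]).tolist(),c["eye"],c["attitude"])
E
```

```text
pics
{'time_s': 0.0, 'q': [-1.323, 0.616, -0.013, 1.425, 0.008, 1.103, -0.04], 'joint_velocities': [0.002, 0.001, 0.001, 0.001, -0.001, -0.0, -0.0], 'joint_torque': [-0.001, -46.921, 0.259, -17.103, 0.01, 0.01, -0.0], 'tool_pos': [0.176, 0.625, 0.23], 'orientation': [0.137, 0.991, -0.001, -0.0], 'contact_force': [-0.886, -0.446, 0.713], 'ft_torque': [-0.011, -0.007, -0.005], 'gripper_force': 0.0, 'opening': 0.085}
scene [[455.7498230320339, 0.0, 312.5556181112029], [0.0, 455.7498230320339, 240.39927563362593], [0.0, 0.0, 1.0]] [ 1.07634321 -0.6306913   0.93881802] [ 0.86277155  0.33819696 -0.14139201 -0.34821886]
top [[556.6781676309762, 0.0, 315.5919417702426], [0.0, 556.6781676309762, 244.32598736259445], [0.0, 0.0, 1.0]] [ 0.31852052 -0.05375584  1.72160882] [ 0.70556861 -0.70545027  0.04579801 -0.04914662]
```

View pics/top0.png

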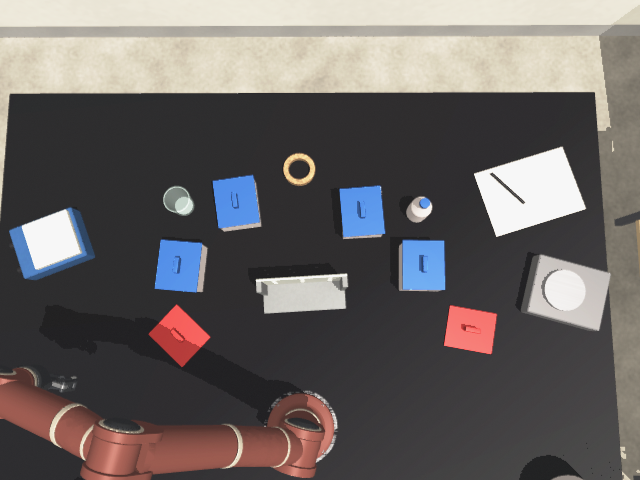

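View pics/scene0.png

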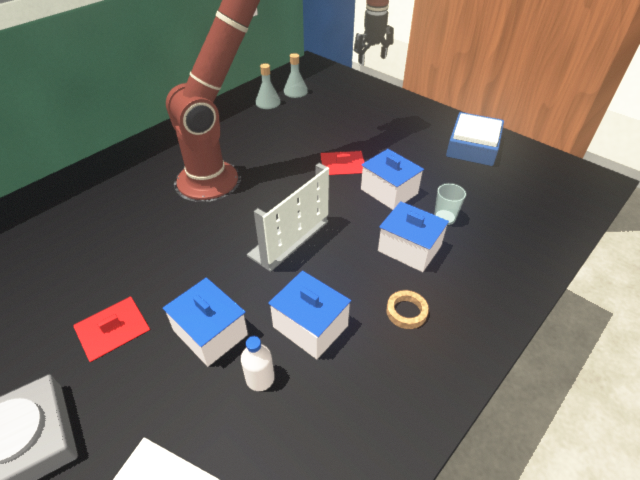

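The top view shows four blue lids at about (237,203), (181,266), (362,212) and (423,265), with red decoys at (180,336) and (471,329). The rack plate's top edge runs (257,277)–(347,275). The cork ring is at (299,169), the beaker at (178,201) and the bottle at (420,209). In the scene view, the rack's front with its slots faces away from the robot.

```bash
cat > lib.py <<'E'
import numpy as np,cv2,sys
from scipy.spatial.transform import Rotation as R
from station import status, imaging
def cam(n,save=None):
    c=imaging.read_camera(n)
    if save: cv2.imwrite(f"pics/{save}.png",c["color"])
    return c
def toplane(c,px,z):
    px=np.atleast_2d(px).astype(float)
    d=np.c_[px,np.ones(len(px))]@np.linalg.inv(c["intrinsics"]).T
    d=R.from_quat(c["attitude"]).apply(d); e=np.array(c["eye"])
    return e+d*((z-e[2])/d[:,2])[:,None]
def proj(c,P):
    p=R.from_quat(c["attitude"]).inv().apply(np.atleast_2d(P)-np.array(c["eye"]))@np.array(c["intrinsics"]).T
    return p[:,:2]/p[:,2:]
def mask(c,lo,hi): return cv2.inRange(cv2.cvtColor(c["color"],cv2.COLOR_BGR2HSV),np.array(lo),np.array(hi))
BLUE=((100,120,60),(125,255,255))
def rects(c,m,z,amin=300):
    """contours projected on plane z -> centre, yaw of long side (-90..90), long, short"""
    out=[]
    for k in cv2.findContours(m,cv2.RETR_EXTERNAL,cv2.CHAIN_APPROX_NONE)[0]:
        if cv2.contourArea(k)<amin: continue
        P=toplane(c,k[:,0],z)[:,:2].astype(np.float32)
        b=cv2.boxPoints(cv2.minAreaRect(P)); e=[b[1]-b[0],b[2]-b[1]]
        e.sort(key=lambda v:-np.linalg.norm(v)); yaw=(np.arctan2(e[0][1],e[0][0])+np.pi/2)%np.pi-np.pi/2
        out.append((b.mean(0),yaw,np.linalg.norm(e[0]),np.linalg.norm(e[1]),k[:,0].mean(0)))
    return out
def go(x,y,z,yaw=None):
    """tool-frame shift (mm) to TCP target; yaw = wanted world direction of tool x (mod pi)"""
    s=status.get_state(); r=R.from_quat(s["orientation"])
    d=r.inv().apply(np.array([x,y,z])-s["tool_pos"])*1000
    xa=r.apply([1,0,0]); cur=np.arctan2(xa[1],xa[0]); t=0
    if yaw is not None: t=-((yaw-cur+np.pi/2)%np.pi-np.pi/2)
    print("shift",d.round(1),"twist(after)",round(t,3),"rows",int(np.ceil(np.linalg.norm(d)/55)),"+",int(np.ceil(abs(t)/.17)),
      "tcp",np.round(s["tool_pos"],4),"curyaw",round(cur,3),"q7",round(s["q"][6],2),"t",round(s["time_s"],1),"F",np.round(s["contact_force"],1),"op",round(s["opening"],4))
E
python3 - <<'E'
from lib import *
for n in ["top","scene"]:
    c=cam(n); print(n)
    for r in rects(c,mask(c,*BLUE),0.097): print(np.round(r[0],4),np.round(r[1:4],3),r[4].round())
c=cam("top")
for p in [(257,277),(347,275)]: print(toplane(c,p,0.2).round(4))
for nm,p,z in [("cork",(299,169),.02),("beaker",(178,201),.05),("bottle",(420,209),.1)]: print(nm,toplane(c,p,z).round(3))
img=c["color"][225:325,235:365]; cv2.imwrite("pics/rack.png",cv2.resize(img,None,fx=6,fy=6,interpolation=cv2.INTER_CUBIC))
E
```

```text
top
[ 0.4804 -0.3622] [-0.     0.147  0.124] [423. 264.]
[0.4765 0.3578] [-0.089  0.149  0.124] [178. 266.]
[0.5413 0.7341] [-1.199  0.214  0.171] [ 54. 249.]
[ 0.6399 -0.1827] [0.08  0.147 0.126] [362. 211.]
[0.669  0.1928] [0.15  0.148 0.125] [235. 201.]
scene
[ 0.4803 -0.3622] [-0.015  0.148  0.124] [204. 310.]
[ 0.6397 -0.1841] [0.08  0.146 0.125] [310. 302.]
[0.6689 0.1917] [0.15  0.146 0.128] [414. 224.]
[0.4767 0.3566] [-0.089  0.148  0.127] [393. 167.]
[-0.4376  1.015 ] [-0.8    0.703  0.133] [319.  29.]
[[0.434  0.1139 0.2   ]]
[[ 0.4395 -0.1325  0.2   ]]
cork [[0.787 0.007 0.02 ]]
beaker [[0.679 0.376 0.05 ]]
bottle [[ 0.643 -0.355  0.1  ]]
```

View pics/rack.png

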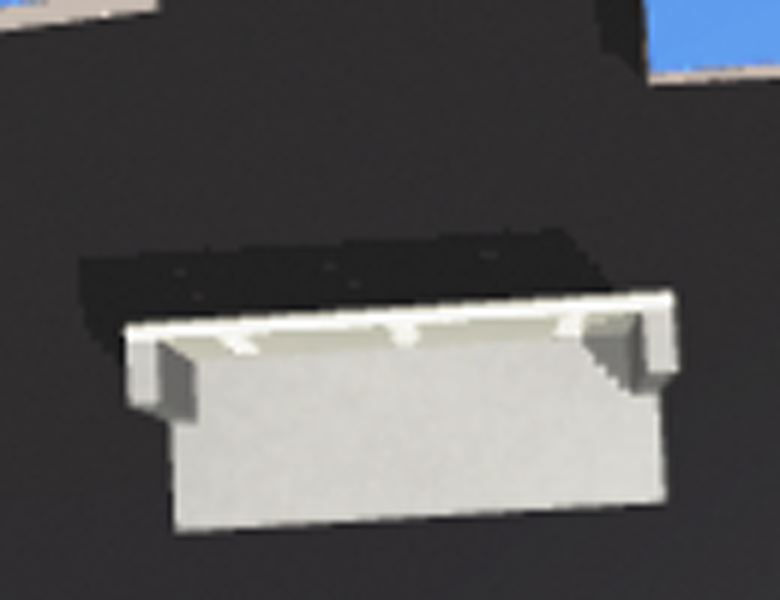

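```bash
python3 - <<'E'
from lib import *
c=cam("top"); g=cv2.cvtColor(c["color"],cv2.COLOR_BGR2GRAY).astype(float)
pts=[]
for u in range(260,344):
    col=g[262:290,u]; k=np.argmax(col>130)
    pts.append((u,262+k-1+(130-col[k-1])/(col[k]-col[k-1])))
P=toplane(c,pts,0.2)[:,:2]; f=np.polyfit(P[:,1],P[:,0],1); r=P[:,0]-np.polyval(f,P[:,1]); print("x=%.4f+%.4f*y"%(f[1],f[0]),"rms",r.std())
v=int(np.polyval(np.polyfit(*np.array(pts).T,1),300))
row=None
for vv,u0,s in [(280,250,'L'),(274,340,'R')]:
    print(s,g[vv,u0:u0+14].astype(int))
c=cam("scene"); cv2.imwrite("pics/rackS.png",cv2.resize(c["color"][160:270,240:340],None,fx=5.4,fy=5.4,interpolation=cv2.INTER_CUBIC))
E
```

```text
x=0.4370+-0.0617*y rms 0.00020424541540148064
L [ 35  33  33  33  34 104 247 247 247 247 247 247 247 247]
R [229 231 230 231 231 246 246 116  46  47  46  46  46  46]
```

View pics/rackS.png

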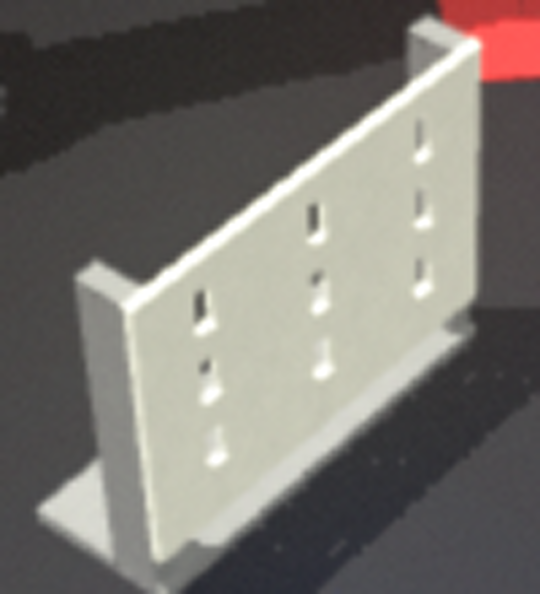

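```bash
python3 - <<'E'
from lib import *
t=cam("top"); e=toplane(t,[(255.17,279.6),(346.85,274)],0.2); print(e.round(4), e[:,:2].mean(0), np.linalg.norm(e[0]-e[1]))
c=cam("scene")
n=np.array([1,.0617,0]); 
for p in [(204,312),(315.5,223),(422,140)]:
    u=np.array([(p[0]+.5)/5.4-.5+240,(p[1]+.5)/5.4-.5+160])
    a=toplane(c,u,0)[0]; E=np.array(c["eye"]); d=a-E
    s=(0.437-n@E)/(n@d); print((E+s*d).round(4))
E
```

```text
[[ 0.4269  0.1188  0.2   ]
 [ 0.4422 -0.1321  0.2   ]] [ 0.43454206 -0.00665139] 0.25137366645394793
[ 0.4425 -0.0886  0.1679]
[ 0.4376 -0.0102  0.1689]
[0.4327 0.0702 0.1686]
```

```bash
python3 -c "
from lib import *
go(0.669,0.1924,0.2,0.15)"
```

```text
shift [-591.7 -283.2   31.3] twist(after) -0.425 rows 12 + 3 tcp [0.1764 0.6255 0.2312] curyaw 2.867 q7 -0.04 t 0.5 F [ 0.7  0.6 -0.1] op 0.0851
```

```bash
python3 -m jog '[{"claw":85,"translation":[-49.3,-23.6,0],"twist":0},{"claw":60,"translation":[-49.3,-23.6,0],"twist":0},{"claw":40,"translation":[-49.3,-23.6,0],"twist":0},{"claw":40,"translation":[-49.3,-23.6,0],"twist":0},{"claw":40,"translation":[-49.3,-23.6,0],"twist":0},{"claw":40,"translation":[-49.3,-23.6,0],"twist":0},{"claw":40,"translation":[-49.3,-23.6,0],"twist":0},{"claw":40,"translation":[-49.3,-23.6,0],"twist":0},{"claw":40,"translation":[-49.3,-23.6,0],"twist":0},{"claw":40,"translation":[-49.3,-23.6,0],"twist":0}]'
python3 -m jog '[{"claw":40,"translation":[-49.3,-23.6,0],"twist":0},{"claw":40,"translation":[-49.3,-23.6,0],"twist":0},{"claw":40,"translation":[0,0,10],"twist":-0.142},{"claw":40,"translation":[0,0,10],"twist":-0.142},{"claw":40,"translation":[0,0,10],"twist":-0.141},{"claw":40,"translation":[0,0,0],"twist":0},{"claw":40,"translation":[0,0,0],"twist":0}]'
python3 -c "
from lib import *
go(0.669,0.1924,0.1,0.15)
c=cam('wrist','w1'); print(np.round(c['eye'],3))"
```

```text
time_s: 1.7
tool_pos: [0.5881, 0.2635, 0.2315]
orientation: [0.137, 0.991, 0.0, 0.0]
contact_force: [0.5, 0.6, 0.9]
opening: 0.0401
gripper_force: 0.0
time_s: 2.58
tool_pos: [0.6692, 0.1926, 0.2018]
orientation: [-0.074, 0.997, 0.0, 0.0]
contact_force: [0.4, 0.3, 0.0]
opening: 0.0397
gripper_force: 0.0
shift [ 3.000e-01 -1.000e-01  1.018e+02] twist(after) -0.002 rows 2 + 1 tcp [0.6692 0.1926 0.2018] curyaw -2.993 q7 1.36 t 2.6 F [0.4 0.3 0. ] op 0.0397
[0.594 0.181 0.344]
```

View pics/w1.png

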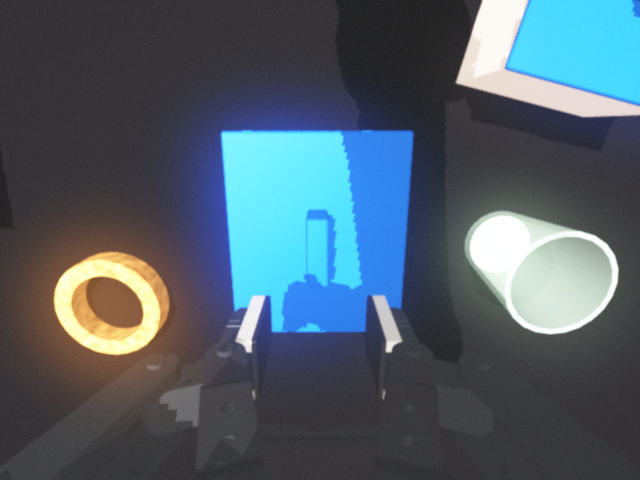

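The wrist view shows lid D square between the fingers, with its bar at (317,245) centred on the gap. Next I descend, grip and lift.

```bash
python3 -m jog '[{"claw":40,"translation":[0,0,40],"twist":0},{"claw":40,"translation":[0,0,40],"twist":0},{"claw":40,"translation":[0,0,20],"twist":0},{"claw":40,"translation":[0,0,0],"twist":0},{"claw":5,"translation":[0,0,0],"twist":0},{"claw":5,"translation":[0,0,0],"twist":0},{"claw":5,"translation":[0,0,0],"twist":0},{"claw":5,"translation":[0,0,0],"twist":0}]' 50
python3 -m jog '[{"claw":5,"translation":[0,0,-20],"twist":0},{"claw":5,"translation":[0,0,-45],"twist":0},{"claw":5,"translation":[0,0,-45],"twist":0}]'
python3 -c "
from lib import *
go(0.615,0.008,0.2,0.0)"
```

```text
time_s: 3.62
tool_pos: [0.6702, 0.1929, 0.1034]
orientation: [-0.075, 0.997, 0.0, 0.002]
contact_force: [-0.0, -0.5, 7.0]
opening: 0.0131
gripper_force: 52.5
time_s: 4.0
tool_pos: [0.6681, 0.1923, 0.2114]
orientation: [-0.075, 0.997, -0.0, -0.001]
contact_force: [1.2, 0.7, -0.4]
opening: 0.013
gripper_force: 51.5
shift [  80.1 -174.2   11.7] twist(after) 0.15 rows 4 + 1 tcp [0.6681 0.1923 0.2114] curyaw -2.991 q7 1.36 t 4.0 F [ 1.2  0.7 -0.4] op 0.013
```

```bash
python3 -m jog '[{"claw":5,"translation":[20,-43.5,0],"twist":0},{"claw":5,"translation":[20,-43.5,0],"twist":0},{"claw":5,"translation":[20,-43.5,0],"twist":0},{"claw":5,"translation":[20,-43.5,0],"twist":0},{"claw":5,"translation":[0,0,40],"twist":0.15},{"claw":5,"translation":[0,0,45],"twist":0},{"claw":5,"translation":[0,0,45],"twist":0},{"claw":5,"translation":[0,0,45],"twist":0},{"claw":5,"translation":[0,0,15],"twist":0},{"claw":5,"translation":[0,0,6],"twist":0}]'
python3 -m jog '[{"claw":40,"translation":[0,0,0],"twist":0},{"claw":40,"translation":[0,0,0],"twist":0},{"claw":40,"translation":[0,0,-50],"twist":0},{"claw":40,"translation":[0,0,-50],"twist":0},{"claw":40,"translation":[0,0,-50],"twist":0},{"claw":40,"translation":[0,0,-50],"twist":0}]'
python3 - <<'E'
from lib import *
c=cam('top','top1'); cv2.imwrite('pics/t1.png',cv2.resize(c['color'][130:310,140:460],None,fx=2.4,fy=2.4))
for r in rects(c,mask(c,*BLUE),0.097): print(np.round(r[0],4),np.round(r[1:4],3),r[4].round())
E
```

```text
time_s: 5.25
tool_pos: [0.6159, 0.0085, 0.015]
orientation: [-0.0, 1.0, -0.0, -0.0]
contact_force: [0.8, -0.9, -1.0]
opening: 0.0132
gripper_force: 51.5
time_s: 6.0
tool_pos: [0.6161, 0.0085, 0.2188]
orientation: [-0.0, 1.0, 0.0, 0.002]
contact_force: [0.9, -0.2, 0.5]
opening: 0.0402
gripper_force: 0.0
[ 0.4799 -0.3609] [-0.02   0.147  0.124] [423. 264.]
[0.4765 0.3578] [-0.087  0.149  0.124] [178. 266.]
[0.5412 0.7342] [-1.203  0.214  0.171] [ 54. 249.]
[ 0.6399 -0.1827] [0.082 0.147 0.126] [362. 211.]
```

View pics/t1.png

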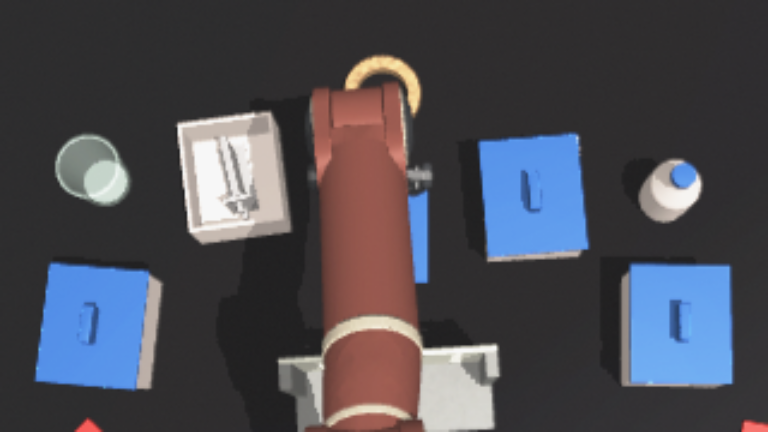

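Tub D holds a bracket, and its web runs from crop (222,140) to (245,195). I'll move over it and measure from close by.

```bash
python3 -m jog '[{"claw":40,"translation":[-13.3,46,0],"twist":0},{"claw":40,"translation":[-13.3,46,0],"twist":0},{"claw":40,"translation":[-13.3,46,0],"twist":0},{"claw":40,"translation":[-13.3,46,0],"twist":0},{"claw":40,"translation":[0,0,0],"twist":-0.15},{"claw":40,"translation":[0,0,0],"twist":0}]'
python3 - <<'E'
from lib import *
c=cam('top')
p=np.array([(178,123),(272,112),(290,230)])/2.4+[140,130]
q=toplane(c,p,.092)[:,:2]; print(q.round(4),np.linalg.norm(q[0]-q[1]),np.linalg.norm(q[1]-q[2]),(q[0]+q[2])/2)
c=cam('wrist','w2'); s=status.get_state(); print(s['tool_pos'],s['orientation'])
np.savez('w2.npz',**{k:np.array(c[k]) for k in c})
E
```

```text
time_s: 6.8
tool_pos: [0.6692, 0.1928, 0.2162]
orientation: [-0.075, 0.997, 0.0, 0.001]
contact_force: [-0.2, -0.0, 0.3]
opening: 0.04
gripper_force: 0.0
[[0.73   0.2587]
 [0.744  0.1412]
 [0.5942 0.1166]] 0.11828508366632019 0.15177703905656006 [0.66211889 0.18764946]
[0.6693437  0.19117259 0.21612976] [-7.31028236e-02  9.97324163e-01 -3.54832343e-04  6.04373264e-04]
```

View pics/w2.png

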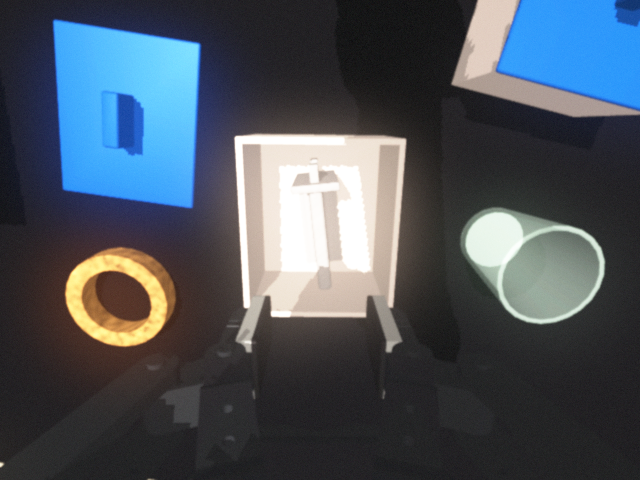

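```bash
python3 - <<'E'
from lib import *
c=dict(np.load('w2.npz'))
q=toplane(c,[(236,137),(405,137),(392,316),(244,315)],.092)[:,:2]
print(q.round(4),[np.linalg.norm(q[i]-q[i-1]).round(4) for i in range(4)],q.mean(0))
m=(q[0]+q[1])/2-(q[2]+q[3])/2; print("yaw",np.arctan2(m[1],m[0])%np.pi)
w=toplane(c,[(318,192),(323,268)],.089)[:,:2]; d=w[1]-w[0]; print("web",w.round(4),np.linalg.norm(d),"yaw",np.arctan2(d[1],d[0]),"mid",w.mean(0))
cv2.imwrite('pics/w2z.png',cv2.resize(c['color'][130:320,230:410],None,fx=3.1,fy=3.1,interpolation=cv2.INTER_CUBIC))
E
```

```text
[[0.6104 0.1251]
 [0.5933 0.2405]
 [0.73   0.26  ]
 [0.7466 0.1426]] [np.float64(0.1372), np.float64(0.1166), np.float64(0.1381), np.float64(0.1186)] [0.6700902  0.19203572]
yaw 0.1343934029670919
web [[0.6404 0.1868]
 [0.6986 0.1993]] 0.059494239306068335 yaw 0.21206660942922628 mid [0.66948026 0.19302487]
```

View pics/w2z.png

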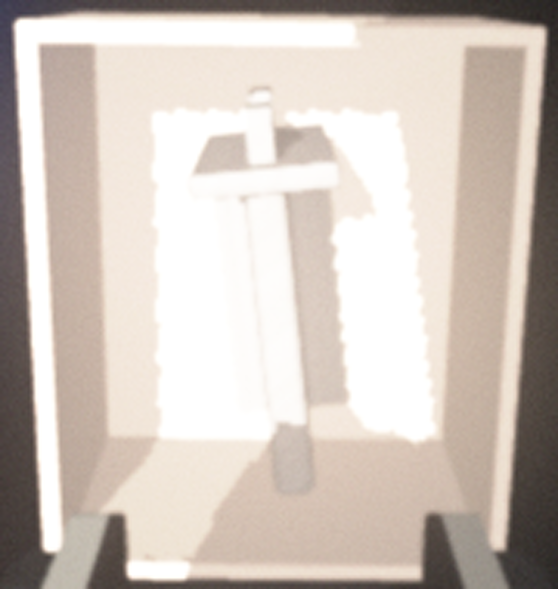

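```bash
python3 - <<'E'
from lib import *
c=dict(np.load('w2.npz'))
f=lambda x,y:((x+.5)/3.1-.5+230,(y+.5)/3.1-.5+130)
w=toplane(c,[f(267,193),f(294,490),f(191,185),f(337,176)],.089)[:,:2]; d=w[1]-w[0]; yaw=np.arctan2(d[1],d[0]); L=np.linalg.norm(d)
print("web",w.round(4),L,"yaw",yaw,"platewidth",np.linalg.norm(w[2]-w[3]),"plate normal",np.arctan2(*(w[3]-w[2])[::-1])-np.pi/2)
web=w[0]+d/L*0.039; print("web point",web)
go(*web,0.055,yaw)
E
```

```text
web [[0.6406 0.1852]
 [0.7149 0.203 ]
 [0.6413 0.1672]
 [0.6342 0.2008]] 0.07642951044913658 yaw 0.2351348088335988 platewidth 0.03428980588039565 plate normal 0.20872390341118519
web point [0.67850387 0.19424771]
shift [ -9.3   1.8 161.1] twist(after) -0.089 rows 3 + 1 tcp [0.6693 0.1912 0.2161] curyaw -2.995 q7 1.36 t 6.9 F [ 0.4 -0.8  0. ] op 0.0397
```

```bash
python3 -m jog '[{"claw":40,"translation":[-9.3,1,0],"twist":0},{"claw":40,"translation":[0,0,30],"twist":-0.08},{"claw":40,"translation":[0,0,50],"twist":0},{"claw":40,"translation":[0,0,50],"twist":0},{"claw":40,"translation":[0,0,31],"twist":0},{"claw":40,"translation":[0,0,0],"twist":0},{"claw":3,"translation":[0,0,0],"twist":0},{"claw":3,"translation":[0,0,0],"twist":0},{"claw":3,"translation":[0,0,0],"twist":0},{"claw":3,"translation":[0,0,0],"twist":0}]' 80
python3 -m jog '[{"claw":3,"translation":[0,0,0],"twist":0},{"claw":3,"translation":[0,0,-20],"twist":0},{"claw":3,"translation":[0,0,-50],"twist":0},{"claw":3,"translation":[0,0,-50],"twist":0},{"claw":3,"translation":[0,0,-45],"twist":0},{"claw":3,"translation":[0,0,0],"twist":0},{"claw":3,"translation":[0,0,0],"twist":0}]'
python3 - <<'E'
from lib import *
go(0.5173,0.0784,0.22,0.0617)
c=cam('wrist','w3'); np.savez('w3.npz',**{k:np.array(c[k]) for k in c})
cv2.imwrite('pics/w3z.png',cv2.resize(c['color'][100:420,180:460],None,fx=1.8,fy=1.8,interpolation=cv2.INTER_CUBIC))
E
```

```text
time_s: 8.15
tool_pos: [0.68, 0.1953, 0.0569]
orientation: [-0.115, 0.993, 0.0, 0.003]
contact_force: [-0.4, -0.3, 5.9]
opening: 0.0088
gripper_force: 79.0
time_s: 9.02
tool_pos: [0.6767, 0.1945, 0.2181]
orientation: [-0.115, 0.993, -0.0, -0.002]
contact_force: [0.0, 0.1, -2.4]
opening: 0.0088
gripper_force: 78.0
shift [181.8 -76.7  -1.2] twist(after) 0.169 rows 4 + 1 tcp [0.6767 0.1945 0.2181] curyaw -2.911 q7 1.43 t 9.0 F [ 0.   0.1 -2.4] op 0.0088
```

View pics/w3z.png

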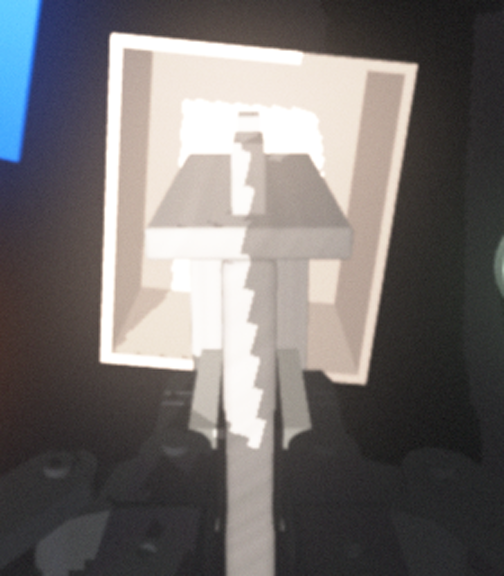

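```bash
cat >> lib.py <<'E'
def held(c,back,front):
    """bracket back/front plate-top edge midpoints (px) relative to TCP in tool axes, at assumed dz"""
    s=status.get_state(); r=R.from_quat(s["orientation"])
    for dz in (.030,.032,.034):
        P=toplane(c,[back,front],s["tool_pos"][2]+dz); print(dz,(r.inv().apply(P-s["tool_pos"])*1000).round(1).tolist())
E
python3 - <<'E'
from lib import *
c=dict(np.load('w3.npz')); f=lambda x,y:((x+.5)/1.8-.5+180,(y+.5)/1.8-.5+100)
held(c,f(249,228),f(248,258)); 
p=[f(147,229),f(352,226)]; q=toplane(c,p,.2181+.032); print(np.linalg.norm(q[0]-q[1]))
E
```

```text
0.03 [[44.9, -0.5, -29.8], [39.4, -0.6, -29.8]]
0.032 [[45.4, -0.5, -31.8], [40.0, -0.6, -31.8]]
0.034 [[46.0, -0.5, -33.8], [40.7, -0.6, -33.8]]
0.03507306092283492
```

```bash
python3 -m jog '[{"claw":3,"translation":[45.5,-19.2,0],"twist":0},{"claw":3,"translation":[45.5,-19.2,0],"twist":0},{"claw":3,"translation":[45.5,-19.2,0],"twist":0},{"claw":3,"translation":[45.3,-19.1,0],"twist":0},{"claw":3,"translation":[0,0,0],"twist":0.169},{"claw":3,"translation":[0,0,30],"twist":0},{"claw":3,"translation":[0,0,0],"twist":0},{"claw":3,"translation":[0,0,0],"twist":0}]'
python3 - <<'E'
from lib import *
go(0.5173,0.0784,0.155,0.0617)
c=cam('wrist','w4'); np.savez('w4.npz',**{k:np.array(c[k]) for k in c})
E
```

```text
time_s: 10.07
tool_pos: [0.5184, 0.0788, 0.189]
orientation: [-0.031, 1.0, -0.0, -0.001]
contact_force: [-0.2, -0.8, -1.8]
opening: 0.0089
gripper_force: 78.1
shift [ 1.1 -0.3 34. ] twist(after) -0.0 rows 1 + 1 tcp [0.5184 0.0788 0.189 ] curyaw -3.08 q7 1.39 t 10.1 F [-0.2 -0.8 -1.8] op 0.0089
```

View pics/w4.png

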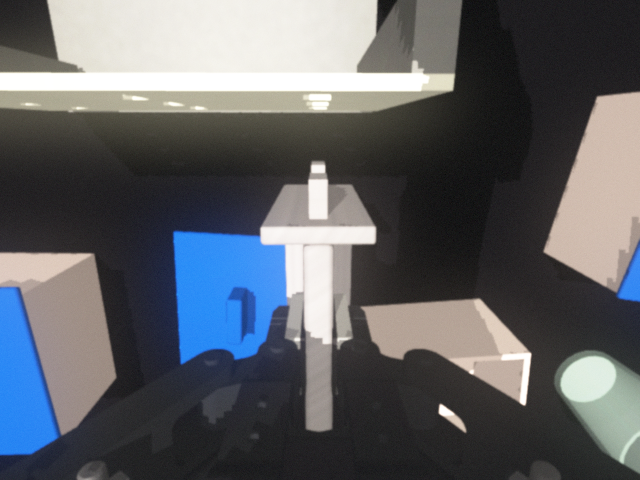

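```bash
python3 - <<'E'
from lib import *
c=dict(np.load('w4.npz')); s=status.get_state(); r=R.from_quat(s["orientation"])
f=lambda P:(r.inv().apply(P-s["tool_pos"])*1000).round(1).tolist()
for n,p,z in [("plate end",(454.5,90),.2),("front edge mid",(318,91),.2),("edge L",(10,91),.2),("edge R",(420,91),.2),("slot floor",(318,107),.155),("slot",(318,101),.165)]:
    q=toplane(c,p,z)[0]; print(n,q.round(4),f(q))
print(toplane(c,[(100,91),(440,90.5)],.2))
cv2.imwrite('pics/w4z.png',cv2.resize(c['color'][60:250,230:470],None,fx=3,fy=3,interpolation=cv2.INTER_CUBIC))
E
```

```text
plate end [0.4291 0.1178 0.2   ] [87.2, 44.4, -10.5]
front edge mid [0.4322 0.0731 0.2   ] [86.9, -0.4, -10.5]
edge L [ 0.4384 -0.0281  0.2   ] [86.9, -101.8, -10.5]
edge R [0.4301 0.1066 0.2   ] [86.9, 33.1, -10.5]
slot floor [0.4351 0.0732 0.155 ] [84.0, -0.5, 34.5]
slot [0.4332 0.0731 0.165 ] [85.9, -0.5, 24.5]
[[0.43662137 0.00144655 0.2       ]
 [0.42958754 0.11310051 0.2       ]]
```

View pics/w4z.png

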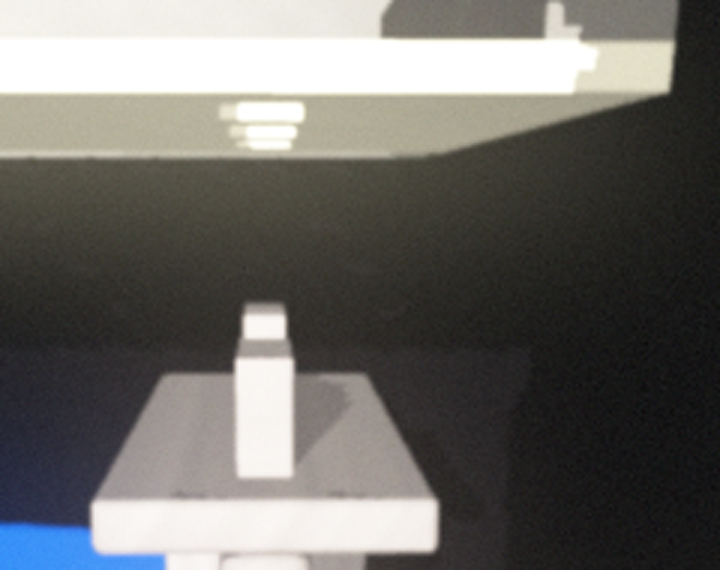

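The slot at (317,101) and the hook at (318,195) line up to within 0.5 mm, and the gap from bracket back to plate is 41.5 mm.

```bash
python3 -m jog '[{"claw":3,"translation":[0,0,17],"twist":0},{"claw":3,"translation":[0,0,16.5],"twist":0},{"claw":3,"translation":[12,0,0],"twist":0},{"claw":3,"translation":[12,0,0],"twist":0},{"claw":3,"translation":[8,0,0],"twist":0},{"claw":3,"translation":[0,0,0],"twist":0},{"claw":3,"translation":[5,0,0],"twist":0},{"claw":3,"translation":[0,0,0],"twist":0}]'
python3 -m jog '[{"claw":3,"translation":[3,0,0],"twist":0},{"claw":3,"translation":[2.5,0,0],"twist":0},{"claw":3,"translation":[0,0,0],"twist":0},{"claw":3,"translation":[0,0,0],"twist":0}]'
python3 - <<'E'
from lib import *
go(0.4774,0.0759,0.143,0.0617)
c=cam('wrist'); cv2.imwrite('pics/w5z.png',cv2.resize(c['color'][60:300,200:440],None,fx=2.4,fy=2.4,interpolation=cv2.INTER_CUBIC))
E
```

```text
time_s: 11.12
tool_pos: [0.4814, 0.0764, 0.1559]
orientation: [-0.031, 1.0, -0.0, -0.0]
contact_force: [0.7, -0.1, -2.7]
opening: 0.009
gripper_force: 78.1
time_s: 11.62
tool_pos: [0.4779, 0.0762, 0.1561]
orientation: [-0.03, 1.0, 0.0, 0.002]
contact_force: [5.0, -0.2, -4.5]
opening: 0.0089
gripper_force: 77.7
shift [ 0.6 -0.3 13.1] twist(after) -0.001 rows 1 + 1 tcp [0.4779 0.0762 0.1561] curyaw -3.081 q7 1.37 t 11.6 F [ 5.  -0.2 -4.5] op 0.0089
```

```bash
python3 -m jog '[{"claw":3,"translation":[0,0,4],"twist":0},{"claw":3,"translation":[0,0,4],"twist":0},{"claw":3,"translation":[0,0,4],"twist":0},{"claw":3,"translation":[0,0,2],"twist":0},{"claw":3,"translation":[0,0,0],"twist":0},{"claw":3,"translation":[0,0,0],"twist":0}]'
```

```text
time_s: 12.42
tool_pos: [0.478, 0.0766, 0.1427]
orientation: [-0.031, 1.0, 0.0, 0.002]
contact_force: [5.7, 0.3, 3.4]
opening: 0.0089
gripper_force: 79.1
```

```bash
python3 -m jog '[{"claw":3,"translation":[0,0,1.5],"twist":0},{"claw":3,"translation":[0,0,0],"twist":0},{"claw":3,"translation":[0,0,0],"twist":0}]'
python3 -m jog '[{"claw":30,"translation":[0,0,0],"twist":0},{"claw":30,"translation":[0,0,0],"twist":0},{"claw":30,"translation":[0,0,0],"twist":0},{"claw":30,"translation":[0,0,-30],"twist":0},{"claw":30,"translation":[0,0,-40],"twist":0},{"claw":40,"translation":[-20,0,-40],"twist":0},{"claw":40,"translation":[-40,0,0],"twist":0},{"claw":40,"translation":[0,0,0],"twist":0}]'
python3 - <<'E'
from lib import *
c=cam('wrist','w6'); np.savez('w6.npz',**{k:np.array(c[k]) for k in c})
go(0.6398,-0.1833,0.2,0.08)
E
```

```text
time_s: 12.8
tool_pos: [0.4782, 0.0766, 0.1424]
orientation: [-0.031, 1.0, 0.0, 0.002]
contact_force: [3.7, -0.7, 11.6]
opening: 0.0089
gripper_force: 80.6
time_s: 13.8
tool_pos: [0.5375, 0.0797, 0.2499]
orientation: [-0.03, 1.0, -0.0, 0.0]
contact_force: [-0.4, -0.3, 0.0]
opening: 0.0398
gripper_force: 0.0
shift [ -88.1 -268.8   49.1] twist(after) -0.019 rows 6 + 1 tcp [0.5356 0.0797 0.2493] curyaw -3.081 q7 1.4 t 13.8 F [-1.1  0.4 -0.1] op 0.04
```

View pics/w6.png

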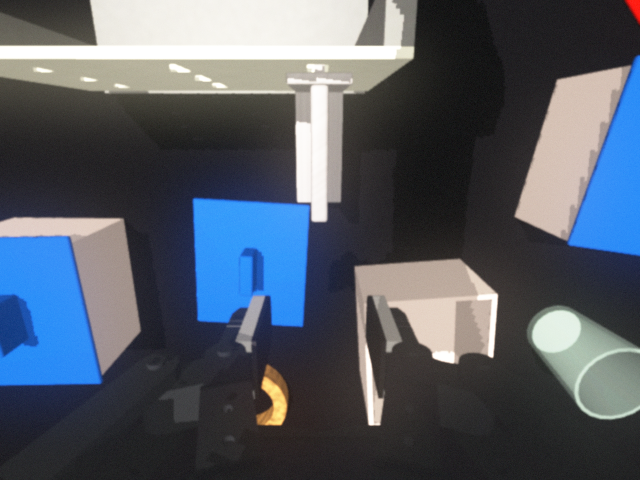

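The bracket hangs in the right-hand column with its plate at (319,78), flush with the rack. Lid C goes onto tub D next.

```bash
python3 -m jog '[{"claw":40,"translation":[-14.7,-44.8,8.2],"twist":0},{"claw":40,"translation":[-14.7,-44.8,8.2],"twist":0},{"claw":40,"translation":[-14.7,-44.8,8.2],"twist":0},{"claw":40,"translation":[-14.7,-44.8,8.2],"twist":0},{"claw":40,"translation":[-14.7,-44.8,8.2],"twist":0},{"claw":40,"translation":[-14.6,-44.8,8.1],"twist":-0.019},{"claw":40,"translation":[0,0,0],"twist":0}]'
python3 - <<'E'
from lib import *
for n in ['scene','wrist','top']:
    c=cam(n); print(n)
    for r in rects(c,mask(c,*BLUE),0.097):
        if .1<r[2]<.17: print(np.round(r[0],4),np.round(r[1:4],3))
go(0.6398,-0.1833,0.105,0.08)
c=dict(np.load('w6.npz')); print(toplane(c,[(319.5,75),(319.5,220)],.175))
E
```

```text
time_s: 14.72
tool_pos: [0.6379, -0.1888, 0.1986]
orientation: [-0.036, 0.999, -0.001, -0.003]
contact_force: [-0.0, 0.7, 0.3]
opening: 0.0401
gripper_force: 0.0
scene
[ 0.4803 -0.3622] [-0.013  0.148  0.124]
[0.4773 0.3568] [-0.092  0.147  0.126]
wrist
[ 0.5553 -0.3348] [-1.046  0.115  0.059]
top
[ 0.4804 -0.3622] [-0.     0.147  0.124]
[0.4765 0.3578] [-0.087  0.149  0.124]
[0.5993 0.006 ] [-0.     0.138  0.118]
shift [-0.3 -2.4 95.6] twist(after) 0.002 rows 2 + 1 tcp [ 0.6395 -0.1811  0.2006] curyaw -3.06 q7 1.86 t 14.9 F [0.5 0.2 0.2] op 0.0402
[[0.43615777 0.07386276 0.175     ]
 [0.51608526 0.07878819 0.175     ]]
```

```bash
python3 -m jog '[{"claw":40,"translation":[0,-0.5,45],"twist":0},{"claw":40,"translation":[0,0,40],"twist":0},{"claw":40,"translation":[0,0,10],"twist":0},{"claw":5,"translation":[0,0,0],"twist":0},{"claw":5,"translation":[0,0,0],"twist":0},{"claw":5,"translation":[0,0,0],"twist":0},{"claw":5,"translation":[0,0,0],"twist":0}]' 50
python3 -m jog '[{"claw":5,"translation":[0,0,-20],"twist":0},{"claw":5,"translation":[0,0,-45],"twist":0},{"claw":5,"translation":[0,0,-45],"twist":0},{"claw":5,"translation":[0,0,0],"twist":0}]'
python3 -c "
from lib import *
go(0.670,0.192,0.2,0.142)"
```

```text
time_s: 15.75
tool_pos: [0.6416, -0.1836, 0.1081]
orientation: [-0.04, 0.999, -0.0, 0.002]
contact_force: [-0.2, -0.1, 4.6]
opening: 0.0129
gripper_force: 53.8
time_s: 16.25
tool_pos: [0.643, -0.1845, 0.2211]
orientation: [-0.04, 0.999, -0.002, 0.005]
contact_force: [0.5, 0.1, -2.2]
opening: 0.0126
gripper_force: 53.0
shift [-56.8 373.2  20.3] twist(after) -0.062 rows 7 + 1 tcp [ 0.643  -0.1845  0.2211] curyaw -3.062 q7 1.86 t 16.2 F [ 0.5  0.1 -2.2] op 0.0126
```

```bash
python3 -m jog '[{"claw":5,"translation":[-7,46.7,0],"twist":0},{"claw":5,"translation":[-7,46.7,0],"twist":0},{"claw":5,"translation":[-7,46.7,0],"twist":0},{"claw":5,"translation":[-7,46.7,0],"twist":0},{"claw":5,"translation":[-7,46.7,0],"twist":0},{"claw":5,"translation":[-7,46.7,0],"twist":0},{"claw":5,"translation":[-7,46.7,0],"twist":0},{"claw":5,"translation":[-7.5,46.5,0],"twist":-0.062},{"claw":5,"translation":[0,0,0],"twist":0},{"claw":5,"translation":[0,0,0],"twist":0}]'
python3 -c "
from lib import *
go(0.670,0.192,0.109,0.142)
c=cam('top'); cv2.imwrite('pics/t2.png',cv2.resize(c['color'][130:310,140:460],None,fx=2.4,fy=2.4))
"
```

```text
time_s: 17.5
tool_pos: [0.6662, 0.1922, 0.2146]
orientation: [-0.071, 0.997, -0.001, -0.001]
contact_force: [0.1, -0.9, -1.5]
opening: 0.0128
gripper_force: 52.9
shift [ -4.   -0.5 105.6] twist(after) 0.0 rows 2 + 1 tcp [0.6662 0.1922 0.2146] curyaw -2.999 q7 1.36 t 17.5 F [ 0.1 -0.9 -1.5] op 0.0128
```

View pics/t2.png

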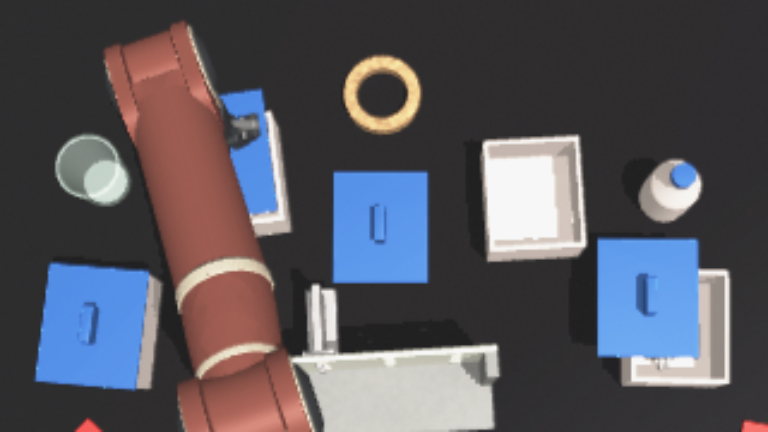

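Tub C is empty. The knock has happened: lid A has shifted to crop (648,297), and the bracket in tub A shows at (658,361). I'll finish placing the lid on D.

```bash
python3 -m jog '[{"claw":5,"translation":[-3.5,0,40],"twist":0},{"claw":5,"translation":[0,0,45],"twist":0},{"claw":5,"translation":[0,0,15],"twist":0},{"claw":5,"translation":[0,0,5],"twist":0},{"claw":5,"translation":[0,0,1],"twist":0},{"claw":5,"translation":[0,0,0],"twist":0}]'
python3 -m jog '[{"claw":40,"translation":[0,0,0],"twist":0},{"claw":40,"translation":[0,0,0],"twist":0},{"claw":40,"translation":[0,0,-45],"twist":0},{"claw":40,"translation":[0,0,-55],"twist":0},{"claw":40,"translation":[45,0,0],"twist":0},{"claw":40,"translation":[45,0,0],"twist":0},{"claw":40,"translation":[45,0,0],"twist":0},{"claw":40,"translation":[0,0,0],"twist":0}]'
python3 - <<'E'
from lib import *
for n in ['top','scene']:
    c=cam(n); print(n)
    for r in rects(c,mask(c,*BLUE),0.097):
        if .1<r[2]<.17: print(np.round(r[0],4),np.round(r[1:4],3))
    if n=='top':
        f=lambda x,y:((x+.5)/2.4-.5+140,(y+.5)/2.4-.5+130)
        q=toplane(c,[f(482,141),f(579,135),f(588,246)],.092)[:,:2]; print("C",q.round(4),(q[0]+q[2])/2)
        q=toplane(c,[f(622,386),f(729,385),f(729,269)],.092)[:,:2]; print("A",q.round(4))
        cv2.imwrite('pics/t3.png',cv2.resize(c['color'][170:300,340:460],None,fx=4.5,fy=4.5,interpolation=cv2.INTER_CUBIC))
s=status.get_state(); print(s['tool_pos'])
E
```

```text
time_s: 18.3
tool_pos: [0.6714, 0.1939, 0.1121]
orientation: [-0.071, 0.997, 0.0, 0.002]
contact_force: [0.1, 0.7, -1.3]
opening: 0.0127
gripper_force: 52.9
time_s: 19.3
tool_pos: [0.5329, 0.1742, 0.2107]
orientation: [-0.072, 0.997, -0.0, -0.002]
contact_force: [0.6, 0.7, -0.0]
opening: 0.0398
gripper_force: 0.0
top
[0.4765 0.3578] [-0.089  0.149  0.124]
[ 0.5113 -0.3221] [-0.017  0.147  0.121]
[0.5993 0.006 ] [-0.     0.138  0.118]
[0.6694 0.1952] [0.128 0.147 0.125]
C [[ 0.7076 -0.1206]
 [ 0.7152 -0.2416]
 [ 0.575  -0.2506]] [ 0.64130234 -0.18559644]
A [[ 0.4026 -0.2892]
 [ 0.4039 -0.4192]
 [ 0.5463 -0.4235]]
scene
[ 0.5128 -0.3231] [-0.018  0.148  0.124]
[ 0.6612 -0.0553] [0.001 0.133 0.113]
[0.6686 0.1917] [0.139 0.146 0.124]
[0.4782 0.3567] [-0.096  0.145  0.126]
[0.53748741 0.17471665 0.2111894 ]
```

View pics/t3.png

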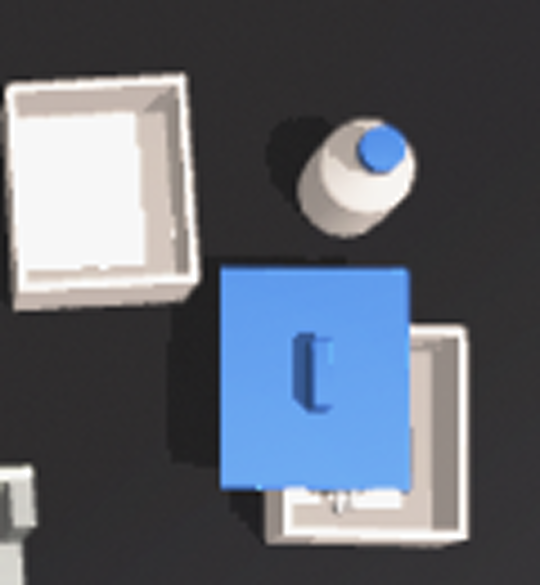

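```bash
python3 - <<'E'
from lib import *
c=cam('top'); f=lambda x,y:((x+.5)/4.5-.5+340,(y+.5)/4.5-.5+170)
q=toplane(c,[f(6.5,84),f(187,73.5)],.092)[:,:2]; d=q[0]-q[1]; y=np.arctan2(d[1],d[0])-np.pi/2; print("C",np.linalg.norm(d),y,q.mean(0)-.069*np.array([np.cos(y),np.sin(y)]))
q=toplane(c,[f(468,542),f(468,326)],.092)[:,:2]; d=q[1]-q[0]; y=np.arctan2(d[1],d[0]); print("A",np.linalg.norm(d),y,q.mean(0)+.059*np.array([-np.sin(y),np.cos(y)]))
go(.512,-.3226,.24,-.017)
E
```

```text
C 0.12034893727525939 0.05879326478661384 [ 0.64281127 -0.18625283]
A 0.1415015172026248 -0.030281840946631194 [ 0.47659955 -0.36282238]
shift [  96.2 -488.6  -29.4] twist(after) 0.159 rows 10 + 1 tcp [0.5382 0.1747 0.211 ] curyaw -3.0 q7 1.31 t 19.4 F [ 0.8 -0.2 -0.1] op 0.0398
```

```bash
python3 -m jog '[{"claw":40,"translation":[9.6,-48.9,-10],"twist":0},{"claw":40,"translation":[9.6,-48.9,-10],"twist":0},{"claw":40,"translation":[9.6,-48.9,-10],"twist":0},{"claw":40,"translation":[9.6,-48.9,0],"twist":0},{"claw":40,"translation":[9.6,-48.9,0],"twist":0},{"claw":40,"translation":[9.6,-48.9,0],"twist":0},{"claw":40,"translation":[9.6,-48.9,0],"twist":0},{"claw":40,"translation":[9.6,-48.9,0],"twist":0},{"claw":40,"translation":[9.6,-48.9,0],"twist":0},{"claw":40,"translation":[9.6,-48.9,0],"twist":0.159}]'
python3 -m jog '[{"claw":40,"translation":[0,0,40],"twist":0},{"claw":40,"translation":[0,0,0],"twist":0},{"claw":40,"translation":[0,0,0],"twist":0}]'
python3 -c "
from lib import *
go(.512,-.3226,.105,-.017)
c=cam('wrist','w7')
"
```

```text
time_s: 20.7
tool_pos: [0.512, -0.3262, 0.2404]
orientation: [0.011, 1.0, -0.001, 0.001]
contact_force: [1.1, -0.6, -0.8]
opening: 0.0399
gripper_force: 0.0
time_s: 21.08
tool_pos: [0.5125, -0.323, 0.2011]
orientation: [0.008, 1.0, -0.0, 0.001]
contact_force: [0.3, 0.5, 0.7]
opening: 0.04
gripper_force: 0.0
shift [ 0.7  0.4 96.1] twist(after) 0.002 rows 2 + 1 tcp [ 0.5125 -0.323   0.2011] curyaw 3.126 q7 2.1 t 21.1 F [0.3 0.5 0.7] op 0.04
```

View pics/w7.png

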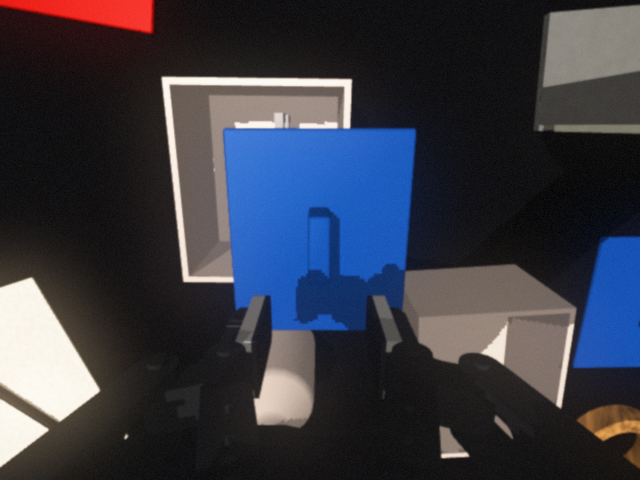

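The lid bar at (319,240) is centred between the fingers. By my count that was the fifteenth picture, one over the 14 allowed, so I'll view no more and measure by numbers only from here.

```bash
python3 -m jog '[{"claw":40,"translation":[0,0,45],"twist":0},{"claw":40,"translation":[0,0,40],"twist":0},{"claw":40,"translation":[0,0,9],"twist":0},{"claw":5,"translation":[0,0,0],"twist":0},{"claw":5,"translation":[0,0,0],"twist":0},{"claw":5,"translation":[0,0,0],"twist":0},{"claw":5,"translation":[0,0,0],"twist":0}]' 50
python3 -m jog '[{"claw":5,"translation":[0,0,-20],"twist":0},{"claw":5,"translation":[0,0,-45],"twist":0},{"claw":5,"translation":[0,0,-55],"twist":0},{"claw":5,"translation":[0,0,0],"twist":0},{"claw":5,"translation":[0,0,0],"twist":0}]'
python3 -c "
from lib import *
go(0.641,-0.185,0.22,0.072)"
```

```text
time_s: 22.0
tool_pos: [0.5124, -0.3239, 0.1084]
orientation: [0.008, 1.0, -0.001, 0.002]
contact_force: [-0.6, -0.1, 5.7]
opening: 0.0126
gripper_force: 53.3
time_s: 22.62
tool_pos: [0.5102, -0.3227, 0.2257]
orientation: [0.008, 1.0, 0.0, -0.001]
contact_force: [-1.4, -0.2, -2.0]
opening: 0.0131
gripper_force: 52.3
shift [-128.5  139.9    5.6] twist(after) -0.089 rows 4 + 1 tcp [ 0.5102 -0.3227  0.2257] curyaw 3.125 q7 2.1 t 22.6 F [-1.4 -0.2 -2. ] op 0.0131
```

```bash
python3 -m jog '[{"claw":5,"translation":[-32.1,35,0],"twist":0},{"claw":5,"translation":[-32.1,35,0],"twist":0},{"claw":5,"translation":[-32.1,35,0],"twist":0},{"claw":5,"translation":[-32.1,35,0],"twist":-0.089},{"claw":5,"translation":[0,0,0],"twist":0},{"claw":5,"translation":[0,0,30],"twist":0},{"claw":5,"translation":[0,0,45],"twist":0},{"claw":5,"translation":[0,0,30],"twist":0},{"claw":5,"translation":[0,0,10],"twist":0},{"claw":5,"translation":[0,0,1.5],"twist":0}]'
python3 -m jog '[{"claw":40,"translation":[0,0,0],"twist":0},{"claw":40,"translation":[0,0,0],"twist":0},{"claw":40,"translation":[0,0,-50],"twist":0},{"claw":40,"translation":[0,0,-55],"twist":0},{"claw":40,"translation":[0,0,0],"twist":0}]'
python3 - <<'E'
from lib import *
c=cam('top')
P=proj(c,[[.479,-.3625,.089]])[0].round(); print(P)
cv2.imwrite('pics/tA.png',c['color'])
go(0.479,-0.3625,0.216,-0.015)
E
```

```text
time_s: 23.88
tool_pos: [0.6406, -0.1862, 0.1093]
orientation: [-0.035, 0.999, -0.0, -0.001]
contact_force: [0.5, -0.1, -0.9]
opening: 0.0126
gripper_force: 52.3
time_s: 24.5
tool_pos: [0.6453, -0.1865, 0.2214]
orientation: [-0.036, 0.999, -0.002, 0.006]
contact_force: [0.3, 0.6, -0.5]
opening: 0.0402
gripper_force: 0.0
[423. 265.]
shift [ 176.6 -164.3    1.3] twist(after) 0.087 rows 5 + 1 tcp [ 0.6433 -0.1859  0.2181] curyaw -3.069 q7 1.89 t 24.6 F [ 0.2  0.4 -1.4] op 0.0397
```

```bash
python3 -m jog '[{"claw":40,"translation":[35,-32.8,0],"twist":0},{"claw":40,"translation":[35,-32.8,0],"twist":0},{"claw":40,"translation":[35,-32.8,0],"twist":0},{"claw":40,"translation":[35,-32.8,0],"twist":0},{"claw":40,"translation":[35,-32.8,0],"twist":0.087},{"claw":40,"translation":[0,0,0],"twist":0},{"claw":40,"translation":[0,0,0],"twist":0}]'
python3 - <<'E'
from lib import *
c=cam('wrist','wA'); np.savez('wA.npz',**{k:np.array(c[k]) for k in c})
g=cv2.cvtColor(c['color'],cv2.COLOR_BGR2GRAY)
go(0.479,-0.3625,0.216,-0.015)
# profiles across the tub
P=proj(c,[[.479-.069,-.3625-.059,.092],[.479-.069,-.3625+.059,.092],[.479+.069,-.3625+.059,.092],[.479+.069,-.3625-.059,.092],[.479-.045,-.3625,.089],[.479+.045,-.3625,.089]]).round(1); print(P.tolist())
for v in range(140,300,10): print(v,' '.join(str(x) for x in g[v,230:410:4]))
E
```

```text
time_s: 25.42
tool_pos: [0.479, -0.3607, 0.2137]
orientation: [0.007, 1.0, 0.001, -0.0]
contact_force: [0.3, 1.1, 0.3]
opening: 0.04
gripper_force: 0.0
shift [ 0.7 -2.6 -2.1] twist(after) 0.003 rows 1 + 1 tcp [ 0.4797 -0.3599  0.2139] curyaw 3.129 q7 2.18 t 25.5 F [0.1 0.6 0.2] op 0.0397
[[227.9, 137.3], [400.5, 134.8], [391.5, 315.7], [242.9, 317.7], [314.8, 171.1], [316.7, 287.4]]
140 70 244 133 103 102 104 105 140 154 156 155 152 152 161 164 163 167 165 169 170 172 171 173 182 184 181 181 182 192 196 192 192 197 207 206 208 207 202 212 213 211 210 234 234 34
150 49 242 162 94 95 95 92 128 141 146 145 143 143 143 144 145 142 146 144 144 145 143 145 143 145 144 145 147 144 142 142 146 143 142 141 144 137 101 96 102 121 123 233 211 39
160 33 242 201 94 93 97 96 124 141 145 144 140 145 200 156 159 230 236 236 236 234 202 203 200 188 129 125 148 151 156 157 158 146 142 193 195 195 120 124 123 125 129 237 139 36
170 39 233 225 96 95 97 97 117 140 142 142 143 141 236 241 242 241 242 241 241 215 107 111 114 114 181 189 108 96 101 219 238 239 240 237 237 236 128 124 124 123 139 236 78 34
1
[... 1403 characters left out ...]
 38 38 39
260 32 34 175 228 100 96 100 99 136 138 139 141 140 150 236 235 234 234 234 234 230 207 210 205 143 175 174 118 117 126 141 143 148 165 212 194 123 124 126 109 228 157 39 33 34
270 34 36 137 232 97 96 95 96 109 112 112 114 115 128 151 156 156 155 156 158 154 163 165 162 99 106 103 110 122 118 121 120 123 125 123 114 99 96 96 97 137 57 38 34 27
280 35 29 87 232 92 93 93 108 110 111 110 133 137 137 138 135 139 139 138 137 138 139 132 111 97 100 105 102 113 110 108 112 110 107 109 108 102 95 95 100 134 36 31 32 29
290 34 33 54 232 107 91 105 108 107 133 132 138 137 135 135 138 135 138 138 140 137 110 111 109 109 109 111 111 107 109 107 106 110 107 107 109 108 98 95 104 131 27 27 28 28
```

```bash
python3 - <<'E'
from lib import *
c=dict(np.load('wA.npz')); g=cv2.cvtColor(c['color'],cv2.COLOR_BGR2GRAY)
for v in [165,172,178,182,186,190,194,200,215,230,245,255,262,268]: print(v,'|',' '.join(str(x) for x in g[v,305:364]))
print('col 333',g[150:300,333].tolist()); print('col 345',g[150:215,345].tolist()); print('col 315',g[150:215,315].tolist())
E
```

```text
165 | 241 242 242 242 241 241 241 242 242 241 241 240 241 241 241 241 241 240 241 240 240 234 215 184 158 183 192 189 190 190 190 188 175 152 145 153 194 234 240 239 238 240 240 239 239 238 239 238 240 239 239 239 240 238 238 239 238 239 239
172 | 241 241 241 240 232 191 129 104 105 107 107 106 107 104 106 103 103 106 105 103 105 109 125 148 167 184 192 190 190 190 185 180 150 106 90 90 89 87 90 90 87 88 95 100 111 142 186 212 219 228 236 238 239 237 238 238 239 237 237
178 | 241 240 239 231 190 132 106 105 106 106 106 109 105 109 104 106 108 108 99 108 108 106 106 123 154 181 186 182 184 186 181 170 136 104 99 100 102 107 105 105 106 107 105 104 104 105 103 105 106 110 124 143 169 200 229 236 237 237 238
182 | 241 240 238 228 188 177 179 183 181 184 185 188 187 187 182 180 178 180 183 181 181 179 181 180 176 177 178 175 181 179 177 179 176 174 172 167 174 172 175 176 176 175 172 173 173 173 172 174 171 168 168 168 160 149 148 152 169 195 230
186 | 241 241 238 229 191 186 185 185 186 188 191 190 183 184 182 187 185 186 188 189 186 184 186 184 186 186 187 188 189 189 187 187 183 181 1
[... 2995 characters left out ...]
8, 109, 110, 107, 108, 109, 107, 109]
col 345 [145, 146, 145, 144, 145, 143, 142, 144, 145, 144, 155, 198, 233, 239, 240, 238, 239, 236, 219, 152, 96, 89, 87, 94, 97, 105, 105, 105, 106, 105, 113, 139, 176, 190, 189, 188, 185, 183, 169, 137, 111, 104, 108, 105, 108, 109, 107, 109, 106, 105, 108, 106, 108, 110, 107, 106, 108, 111, 110, 108, 109, 107, 107, 108, 107]
col 315 [144, 145, 146, 144, 146, 147, 145, 143, 149, 158, 200, 236, 242, 240, 241, 241, 241, 237, 216, 146, 106, 103, 107, 105, 107, 105, 106, 108, 106, 109, 116, 149, 185, 200, 197, 193, 191, 182, 173, 167, 182, 184, 185, 187, 185, 184, 184, 185, 185, 185, 188, 186, 185, 186, 184, 186, 187, 186, 183, 185, 184, 185, 183, 185, 183]
```

```bash
python3 - <<'E'
from lib import *
c=dict(np.load('wA.npz'))
w=toplane(c,[(332.6,189),(331,256),(330.3,287.5),(309,185),(357.5,185),(333.3,181)],.089)[:,:2]; d=w[2]-w[0]; L=np.linalg.norm(d)
yaw=np.arctan2(d[1],d[0]); print(w.round(4).tolist(),"L",L,"yaw",yaw,"plate w",np.linalg.norm(w[3]-w[4]),np.arctan2(*(w[4]-w[3])[::-1])-np.pi/2)
web=w[0]+d/L*.039; print(web, w[5]+d/L*.045)
go(*web,0.055,yaw)
E
```

```text
[[0.447, -0.3499], [0.4981, -0.3512], [0.5243, -0.3519], [0.4438, -0.3668], [0.4443, -0.332], [0.4412, -0.3493]] L 0.0773163999877245 yaw -0.02602309949192275 plate w 0.03485394330224268 -0.014507211907797357
[ 0.48594752 -0.3508817 ] [ 0.48620641 -0.35052071]
shift [ -6.2   8.8 158.9] twist(after) 0.014 rows 3 + 1 tcp [ 0.4797 -0.3599  0.2139] curyaw 3.129 q7 2.18 t 25.5 F [0.1 0.6 0.2] op 0.0397
```

```bash
python3 -m jog '[{"claw":34,"translation":[-6.5,9,0],"twist":0},{"claw":34,"translation":[0,0,30],"twist":0.01},{"claw":34,"translation":[0,0,50],"twist":0},{"claw":34,"translation":[0,0,50],"twist":0},{"claw":34,"translation":[0,0,29],"twist":0},{"claw":34,"translation":[0,0,0],"twist":0},{"claw":3,"translation":[0,0,0],"twist":0},{"claw":3,"translation":[0,0,0],"twist":0},{"claw":3,"translation":[0,0,0],"twist":0},{"claw":3,"translation":[0,0,0],"twist":0}]' 80
python3 -m jog '[{"claw":3,"translation":[0,0,0],"twist":0},{"claw":3,"translation":[0,0,-20],"twist":0},{"claw":3,"translation":[0,0,-50],"twist":0},{"claw":3,"translation":[0,0,-50],"twist":0},{"claw":3,"translation":[0,0,-45],"twist":0},{"claw":3,"translation":[0,0,0],"twist":0},{"claw":3,"translation":[0,0,0],"twist":0}]'
python3 - <<'E'
from lib import *
go(0.5271,-0.0813,0.22,0.0617)
c=cam('wrist','w8'); np.savez('w8.npz',**{k:np.array(c[k]) for k in c}); g=cv2.cvtColor(c['color'],cv2.COLOR_BGR2GRAY)
for v in [222,226,230,234,238,242]: print(v,g[v,252:272].tolist(),g[v,366:386].tolist())
print([g[215:255,x].tolist() for x in (285,345)])
E
```

```text
time_s: 26.72
tool_pos: [0.4864, -0.3529, 0.057]
orientation: [0.012, 1.0, -0.0, 0.001]
contact_force: [-0.3, -0.4, 3.4]
opening: 0.009
gripper_force: 78.9
time_s: 27.6
tool_pos: [0.4845, -0.3521, 0.2193]
orientation: [0.012, 1.0, 0.001, -0.001]
contact_force: [-0.5, -0.3, -3.2]
opening: 0.0088
gripper_force: 78.2
shift [-35.8 271.8  -0.3] twist(after) -0.087 rows 5 + 1 tcp [ 0.4845 -0.3521  0.2193] curyaw 3.117 q7 2.15 t 27.6 F [-0.5 -0.3 -3.2] op 0.0088
222 [108, 127, 135, 134, 136, 139, 134, 136, 135, 134, 136, 126, 114, 105, 95, 97, 94, 94, 98, 94] [91, 93, 96, 94, 90, 92, 86, 91, 87, 92, 90, 97, 107, 128, 133, 134, 128, 111, 62, 37]
226 [107, 125, 131, 135, 135, 135, 136, 135, 131, 128, 130, 122, 122, 125, 127, 127, 126, 126, 127, 128] [123, 120, 123, 121, 120, 121, 122, 117, 110, 96, 92, 99, 109, 131, 134, 131, 129, 110, 60, 35]
230 [98, 118, 131, 134, 136, 134, 135, 134, 131, 133, 160, 169, 176, 177, 173, 178, 180, 179, 179, 180] [169, 171, 168, 167, 169, 170, 169, 164, 156, 140, 128, 147, 188, 217, 221, 222, 209, 159, 75, 33]
234 [99, 112, 129, 132, 133, 134, 133, 134, 130, 1
[... 249 characters left out ...]
4, 177] [168, 168, 165, 165, 165, 164, 164, 160, 148, 128, 118, 166, 219, 230, 230, 227, 203, 117, 42, 36]
242 [94, 108, 124, 130, 134, 134, 134, 134, 130, 132, 142, 149, 155, 157, 160, 155, 157, 160, 162, 161] [153, 154, 155, 151, 154, 155, 156, 154, 139, 126, 128, 173, 220, 229, 230, 225, 201, 108, 38, 28]
[[103, 100, 100, 104, 101, 102, 104, 103, 101, 103, 110, 129, 158, 171, 180, 178, 176, 178, 176, 172, 173, 173, 173, 172, 170, 168, 166, 163, 160, 184, 211, 218, 215, 220, 218, 218, 219, 216, 217, 214], [101, 96, 100, 99, 97, 101, 98, 101, 102, 100, 106, 129, 153, 169, 180, 176, 176, 175, 173, 173, 172, 172, 174, 170, 172, 171, 168, 160, 136, 111, 97, 96, 96, 96, 94, 94, 96, 98, 96, 97]]
```

```bash
python3 -m jog '[{"claw":3,"translation":[-7.2,45.3,0],"twist":0},{"claw":3,"translation":[-7.2,45.3,0],"twist":0},{"claw":3,"translation":[-7.2,45.3,0],"twist":0},{"claw":3,"translation":[-7.2,45.3,0],"twist":0},{"claw":3,"translation":[-7,45.3,0],"twist":0},{"claw":3,"translation":[0,45.3,0],"twist":0},{"claw":3,"translation":[0,0,0],"twist":-0.087},{"claw":3,"translation":[0,0,30],"twist":0},{"claw":3,"translation":[0,0,0],"twist":0},{"claw":3,"translation":[0,0,0],"twist":0}]'
python3 - <<'E'
from lib import *
go(0.5271,-0.0813,0.155,0.0617)
c=cam('wrist','w9'); held(c,(318.3,226.4),(318.3,243)); np.savez('w9.npz',**{k:np.array(c[k]) for k in c}); g=cv2.cvtColor(c['color'],cv2.COLOR_BGR2GRAY)
# plate front top edge & left end; slot brightness
print('col250',g[60:120,250].tolist()); print('col400',g[60:120,400].tolist())
for v in (88,97,101,104): print(v,g[v,295:345].tolist())
print('end',[g[v,160:220].tolist() for v in (80,)])
E
```

```text
time_s: 28.9
tool_pos: [0.528, -0.082, 0.1903]
orientation: [-0.031, 1.0, 0.0, -0.001]
contact_force: [-0.2, 0.1, -1.9]
opening: 0.0088
gripper_force: 78.4
shift [ 0.8  0.8 35.3] twist(after) 0.0 rows 1 + 1 tcp [ 0.528  -0.082   0.1903] curyaw -3.08 q7 1.73 t 28.9 F [-0.2  0.1 -1.9] op 0.0088
0.03 [[46.0, -0.2, -30.0], [40.6, -0.2, -30.0]]
0.032 [[46.5, -0.2, -32.0], [41.2, -0.2, -32.0]]
0.034 [[47.1, -0.2, -34.0], [41.8, -0.2, -34.0]]
col250 [105, 106, 107, 108, 110, 111, 110, 108, 111, 105, 111, 112, 118, 188, 252, 255, 255, 255, 255, 255, 255, 255, 255, 255, 255, 255, 255, 255, 255, 255, 255, 239, 182, 172, 170, 169, 172, 171, 169, 169, 170, 171, 170, 169, 172, 172, 169, 161, 136, 100, 82, 84, 86, 86, 83, 82, 80, 77, 80, 79]
col400 [223, 223, 223, 223, 225, 225, 225, 225, 224, 224, 223, 224, 226, 234, 252, 255, 255, 255, 255, 255, 255, 255, 255, 255, 255, 255, 255, 255, 255, 255, 255, 244, 192, 167, 169, 168, 165, 166, 166, 165, 165, 165, 165, 166, 166, 166, 167, 167, 167, 169, 173, 177, 158, 100, 73, 69, 67, 67, 64, 68]
88 [255, 255, 255, 255, 255, 255, 255, 255, 255, 255, 255, 2
[... 542 characters left out ...]
 189, 205, 214, 216, 217, 213, 218, 216, 215, 216, 215, 215, 214, 215, 214, 216, 211, 202, 198, 190, 179, 171, 171, 171, 170, 172, 173, 169, 173, 171, 169, 170]
104 [173, 173, 173, 173, 172, 172, 176, 176, 173, 174, 176, 176, 183, 199, 219, 225, 231, 249, 255, 255, 255, 255, 255, 255, 255, 255, 255, 255, 255, 255, 255, 255, 255, 255, 254, 227, 177, 172, 171, 174, 171, 170, 171, 172, 173, 172, 171, 172, 172, 170]
end [[56, 55, 56, 55, 54, 55, 60, 57, 57, 59, 60, 59, 62, 60, 62, 64, 65, 65, 68, 67, 69, 92, 181, 252, 255, 255, 255, 255, 255, 255, 255, 255, 255, 255, 255, 255, 255, 255, 255, 255, 255, 255, 255, 255, 255, 255, 255, 255, 255, 255, 255, 255, 255, 255, 255, 255, 255, 255, 255, 255]]
```

```bash
python3 -m jog '[{"claw":3,"translation":[0,0,17],"twist":0},{"claw":3,"translation":[0,0,17],"twist":0},{"claw":3,"translation":[12,0,0],"twist":0},{"claw":3,"translation":[12,0,0],"twist":0},{"claw":3,"translation":[8,0,0],"twist":0},{"claw":3,"translation":[0,0,0],"twist":0},{"claw":3,"translation":[5,0,0],"twist":0},{"claw":3,"translation":[0,0,0],"twist":0}]'
python3 -m jog '[{"claw":3,"translation":[3,0,0],"twist":0},{"claw":3,"translation":[2,0,0],"twist":0},{"claw":3,"translation":[0,0,0],"twist":0},{"claw":3,"translation":[0,0,0],"twist":0}]'
```

```text
time_s: 29.95
tool_pos: [0.491, -0.0842, 0.1568]
orientation: [-0.031, 1.0, -0.0, -0.0]
contact_force: [0.2, 0.0, -2.1]
opening: 0.0088
gripper_force: 78.5
time_s: 30.45
tool_pos: [0.4875, -0.0844, 0.1569]
orientation: [-0.031, 1.0, -0.0, 0.001]
contact_force: [4.1, -0.3, -3.3]
opening: 0.0084
gripper_force: 78.2
```

```bash
python3 -m jog '[{"claw":3,"translation":[0,0,4],"twist":0},{"claw":3,"translation":[0,0,4],"twist":0},{"claw":3,"translation":[0,0,4],"twist":0},{"claw":3,"translation":[0,0,2],"twist":0},{"claw":3,"translation":[0,0,2],"twist":0},{"claw":3,"translation":[0,0,0],"twist":0},{"claw":3,"translation":[0,0,0],"twist":0}]'
```

```text
time_s: 31.32
tool_pos: [0.4877, -0.0845, 0.1426]
orientation: [-0.031, 1.0, -0.0, 0.002]
contact_force: [3.0, 0.4, 12.3]
opening: 0.0092
gripper_force: 80.9
```

```bash
python3 -m jog '[{"claw":30,"translation":[0,0,0],"twist":0},{"claw":30,"translation":[0,0,0],"twist":0},{"claw":30,"translation":[0,0,0],"twist":0},{"claw":30,"translation":[0,0,-30],"twist":0},{"claw":30,"translation":[0,0,-40],"twist":0},{"claw":40,"translation":[-20,0,-40],"twist":0},{"claw":40,"translation":[0,0,0],"twist":0},{"claw":40,"translation":[0,0,0],"twist":0}]'
python3 - <<'E'
from lib import *
for n in ['top','scene']:
    c=cam(n); print(n)
    for z in (.097,.005):
      for r in rects(c,mask(c,*BLUE),z):
        if .14<r[2]<.155 : print(z,np.round(r[0],4),np.round(r[1:4],3))
c=cam('wrist','w10'); np.savez('w10.npz',**{k:np.array(c[k]) for k in c})
g=cv2.cvtColor(c['color'],cv2.COLOR_BGR2GRAY)
print('col330',g[0:200:3,330].tolist(),'edge',g[0:120,250].tolist())
go(.4766,.357,.25,-.089)
E
```

```text
time_s: 32.33
tool_pos: [0.5049, -0.0832, 0.2497]
orientation: [-0.031, 1.0, 0.0, -0.002]
contact_force: [0.5, 0.1, -0.1]
opening: 0.04
gripper_force: 0.0
top
0.097 [0.4765 0.3578] [-0.087  0.149  0.124]
0.097 [ 0.6401 -0.1858] [0.073 0.147 0.126]
0.097 [0.6682 0.1941] [0.142 0.148 0.126]
0.005 [0.6151 0.0095] [-0.001  0.146  0.125]
scene
0.097 [ 0.6398 -0.1862] [0.073 0.146 0.126]
0.097 [0.6686 0.1932] [0.139 0.146 0.127]
0.097 [0.4771 0.3568] [-0.092  0.147  0.126]
0.005 [0.616  0.0066] [0.001 0.148 0.127]
col330 [27, 32, 37, 35, 37, 31, 37, 37, 39, 37, 42, 41, 42, 178, 240, 239, 240, 238, 238, 238, 238, 239, 240, 240, 239, 237, 239, 237, 239, 237, 239, 238, 237, 237, 235, 235, 236, 235, 235, 233, 233, 233, 233, 233, 231, 233, 224, 252, 255, 255, 255, 187, 184, 232, 249, 183, 180, 180, 178, 178, 178, 175, 178, 174, 175, 174, 173] edge [34, 27, 32, 31, 32, 33, 32, 35, 30, 32, 33, 38, 34, 36, 35, 34, 35, 35, 37, 36, 36, 35, 30, 36, 36, 36, 34, 33, 36, 37, 39, 36, 39, 38, 36, 41, 41, 34, 38, 42, 41, 41, 41, 43, 39, 41, 39, 40, 42, 42, 45, 45, 44, 44, 43, 47, 46, 46, 43, 46, 44, 45, 48, 48, 46, 54, 50, 50, 51, 48, 50, 51, 50, 53, 57, 100, 183, 235, 241, 241, 240, 241, 241, 240, 240, 241, 241, 240, 240, 240, 239, 240, 238, 239, 239, 238, 237, 237, 237, 237, 236, 237, 238, 238, 237, 238, 236, 237, 236, 236, 234, 234, 234, 237, 236, 236, 235, 236, 235, 236]
shift [  0.8 441.1  -0.5] twist(after) 0.151 rows 9 + 1 tcp [ 0.5048 -0.0832  0.2492] curyaw -3.079 q7 1.74 t 32.5 F [ 0.7 -0.4 -0.7] op 0.0399
```

```bash
python3 -m jog '[{"claw":40,"translation":[0,49,0],"twist":0},{"claw":40,"translation":[0,49,0],"twist":0},{"claw":40,"translation":[0,49,0],"twist":0},{"claw":40,"translation":[0,49,0],"twist":0},{"claw":40,"translation":[0,49,0],"twist":0},{"claw":40,"translation":[0,49,0],"twist":0},{"claw":40,"translation":[0,49,0],"twist":0},{"claw":40,"translation":[0,49,0],"twist":0},{"claw":40,"translation":[0.8,49,0],"twist":0.151},{"claw":40,"translation":[0,0,50],"twist":0}]'
python3 -m jog '[{"claw":40,"translation":[0,0,0],"twist":0},{"claw":40,"translation":[0,0,0],"twist":0}]'
python3 -c "
from lib import *
go(.4768,.3572,.108,-.09)"
```

```text
time_s: 33.72
tool_pos: [0.4773, 0.3647, 0.2025]
orientation: [0.041, 0.999, 0.005, 0.002]
contact_force: [0.0, -0.5, -1.4]
opening: 0.0401
gripper_force: 0.0
time_s: 33.98
tool_pos: [0.4788, 0.356, 0.2013]
orientation: [0.045, 0.999, -0.0, 0.0]
contact_force: [0.0, -0.2, 0.7]
opening: 0.0399
gripper_force: 0.0
shift [ 2.2  1.  93.3] twist(after) -0.001 rows 2 + 1 tcp [0.4788 0.356  0.2013] curyaw 3.051 q7 0.76 t 34.0 F [ 0.  -0.2  0.7] op 0.0399
```

```bash
python3 -m jog '[{"claw":40,"translation":[1,0.5,45],"twist":0},{"claw":40,"translation":[0,0,40],"twist":0},{"claw":40,"translation":[0,0,9],"twist":0},{"claw":5,"translation":[0,0,0],"twist":0},{"claw":5,"translation":[0,0,0],"twist":0},{"claw":5,"translation":[0,0,0],"twist":0},{"claw":5,"translation":[0,0,0],"twist":0}]' 50
python3 -m jog '[{"claw":5,"translation":[0,0,-20],"twist":0},{"claw":5,"translation":[0,0,-50],"twist":0},{"claw":5,"translation":[0,0,-50],"twist":0},{"claw":5,"translation":[0,0,-42],"twist":0},{"claw":5,"translation":[0,0,0],"twist":0},{"claw":5,"translation":[0,0,0],"twist":0}]'
python3 -c "
from lib import *
go(.479,-.3625,.27,-.015)"
```

```text
time_s: 34.85
tool_pos: [0.4785, 0.3583, 0.109]
orientation: [0.044, 0.999, 0.001, 0.002]
contact_force: [0.2, -0.6, 6.0]
opening: 0.0132
gripper_force: 53.4
time_s: 35.6
tool_pos: [0.4762, 0.3569, 0.2678]
orientation: [0.044, 0.999, -0.001, -0.001]
contact_force: [0.0, -0.2, -0.9]
opening: 0.0131
gripper_force: 52.3
shift [ -66.5 -716.3   -1.2] twist(after) -0.074 rows 14 + 1 tcp [0.4762 0.3569 0.2678] curyaw 3.053 q7 0.77 t 35.6 F [ 0.  -0.2 -0.9] op 0.0131
```

```bash
python3 -m jog '[{"claw":5,"translation":[-4.1,-44.8,0],"twist":0},{"claw":5,"translation":[-4.1,-44.8,0],"twist":0},{"claw":5,"translation":[-4.1,-44.8,0],"twist":0},{"claw":5,"translation":[-4.1,-44.8,0],"twist":0},{"claw":5,"translation":[-4.1,-44.8,0],"twist":0},{"claw":5,"translation":[-4.1,-44.8,0],"twist":0},{"claw":5,"translation":[-4.1,-44.8,0],"twist":0},{"claw":5,"translation":[-4.1,-44.8,0],"twist":0}]'
python3 -m jog '[{"claw":5,"translation":[-4.1,-44.8,0],"twist":0},{"claw":5,"translation":[-4.1,-44.8,0],"twist":0},{"claw":5,"translation":[-4.1,-44.8,0],"twist":0},{"claw":5,"translation":[-4.1,-44.8,0],"twist":0},{"claw":5,"translation":[-4.1,-44.8,0],"twist":0},{"claw":5,"translation":[-4.1,-44.8,0],"twist":0},{"claw":5,"translation":[-4.1,-44.8,0],"twist":0},{"claw":5,"translation":[-4.1,-44.8,0],"twist":-0.074},{"claw":5,"translation":[0,0,40],"twist":0},{"claw":5,"translation":[0,0,0],"twist":0}]'
python3 - <<'E'
from lib import *
go(.479,-.3625,.109,-.015)
c=cam('top','tB'); g=cv2.cvtColor(c['color'],cv2.COLOR_BGR2GRAY)
P=proj(c,[[.4768+a,.3572+b,.092] for a,b in [(.069,.059),(.069,-.059),(-.069,-.059),(-.069,.059)]]); print(P.round(1).tolist())
for v in range(238,294,3): print(v,g[v,155:207:2].tolist())
E
```

```text
time_s: 36.6
tool_pos: [0.4765, -0.0039, 0.2669]
orientation: [0.044, 0.999, -0.0, -0.002]
contact_force: [-0.4, 0.2, -1.8]
opening: 0.0127
gripper_force: 52.3
time_s: 37.85
tool_pos: [0.4758, -0.3601, 0.2236]
orientation: [0.008, 1.0, 0.004, -0.005]
contact_force: [-0.6, -0.5, -1.7]
opening: 0.013
gripper_force: 52.2
shift [ -4.4  -3.2 114.5] twist(after) -0.0 rows 3 + 1 tcp [ 0.4758 -0.3601  0.2236] curyaw 3.126 q7 2.21 t 37.9 F [-0.6 -0.5 -1.7] op 0.013
[[159.4, 242.0], [199.3, 242.0], [197.9, 288.7], [157.6, 288.7]]
238 [45, 46, 45, 44, 34, 33, 34, 34, 43, 43, 43, 44, 44, 43, 43, 43, 43, 46, 45, 44, 45, 46, 45, 45, 46, 44]
241 [45, 45, 45, 131, 247, 241, 241, 212, 188, 184, 165, 132, 129, 92, 58, 59, 34, 32, 33, 35, 34, 33, 32, 42, 45, 44]
244 [45, 45, 44, 236, 193, 178, 180, 181, 181, 182, 181, 181, 182, 181, 181, 214, 214, 234, 244, 244, 247, 247, 247, 197, 63, 45]
247 [45, 46, 46, 247, 182, 179, 179, 179, 247, 247, 247, 247, 201, 246, 246, 241, 234, 233, 220, 208, 207, 196, 209, 200, 178, 178]
250 [45, 45, 46, 247, 178, 178, 178, 178, 247, 247, 247, 247, 211, 201, 247, 247, 24
[... 1173 characters left out ...]
213, 244, 237, 124, 146, 149, 247, 247, 218, 245, 178, 178, 178, 49]
280 [46, 247, 183, 178, 178, 179, 247, 247, 247, 247, 246, 221, 236, 152, 180, 173, 195, 198, 247, 247, 234, 227, 178, 178, 173, 46]
283 [45, 245, 178, 173, 143, 143, 200, 202, 203, 202, 202, 202, 219, 158, 220, 175, 202, 202, 203, 247, 243, 201, 178, 179, 120, 45]
286 [45, 244, 245, 237, 226, 223, 227, 221, 221, 216, 209, 208, 202, 202, 202, 202, 202, 203, 203, 203, 246, 189, 178, 179, 89, 46]
289 [45, 46, 46, 46, 45, 66, 68, 91, 134, 134, 167, 206, 206, 232, 244, 247, 247, 247, 247, 246, 247, 183, 178, 178, 65, 47]
292 [45, 45, 45, 45, 46, 46, 44, 45, 45, 45, 46, 45, 45, 45, 45, 45, 46, 45, 46, 46, 46, 46, 46, 67, 46, 46]
```

Tub B also holds a bracket, with its hooks toward the robot. I'll place the held lid on A first.

```bash
python3 -m jog '[{"claw":5,"translation":[-3,-1.5,20],"twist":0},{"claw":5,"translation":[0,0,45],"twist":0},{"claw":5,"translation":[0,0,30],"twist":0},{"claw":5,"translation":[0,0,14],"twist":0},{"claw":5,"translation":[0,0,4],"twist":0},{"claw":5,"translation":[0,0,0],"twist":0}]'
python3 -m jog '[{"claw":40,"translation":[0,0,0],"twist":0},{"claw":40,"translation":[0,0,0],"twist":0},{"claw":40,"translation":[0,0,-50],"twist":0},{"claw":40,"translation":[0,0,-55],"twist":0},{"claw":40,"translation":[0,0,-40],"twist":0},{"claw":40,"translation":[0,0,0],"twist":0}]'
python3 - <<'E'
from lib import *
c=cam('scene')
for r in rects(c,mask(c,*BLUE),.097):
    if .13<r[2]<.155 : print(np.round(r[0],4),np.round(r[1:4],3))
go(.479,.3562,.25,-.09)
E
```

```text
time_s: 38.65
tool_pos: [0.4827, -0.3643, 0.117]
orientation: [0.007, 1.0, -0.001, 0.001]
contact_force: [0.2, -0.5, -2.1]
opening: 0.0127
gripper_force: 52.2
time_s: 39.4
tool_pos: [0.4836, -0.3655, 0.2656]
orientation: [0.007, 1.0, -0.003, 0.004]
contact_force: [0.5, -0.3, -0.3]
opening: 0.0397
gripper_force: 0.0
[ 0.4825 -0.365 ] [-0.013  0.148  0.125]
[ 0.6394 -0.1859] [0.075 0.147 0.126]
[ 0.6614 -0.0554] [0.001 0.133 0.114]
[0.6688 0.1929] [0.139 0.145 0.126]
shift [ 14.2 720.5  11. ] twist(after) 0.075 rows 14 + 1 tcp [ 0.4824 -0.3644  0.263 ] curyaw 3.127 q7 2.21 t 39.5 F [-0.4  0.4  0.6] op 0.0398
```

```bash
python3 -m jog '[{"claw":40,"translation":[0.9,45,0],"twist":0},{"claw":40,"translation":[0.9,45,0],"twist":0},{"claw":40,"translation":[0.9,45,0],"twist":0},{"claw":40,"translation":[0.9,45,0],"twist":0},{"claw":40,"translation":[0.9,45,0],"twist":0},{"claw":40,"translation":[0.9,45,0],"twist":0},{"claw":40,"translation":[0.9,45,0],"twist":0},{"claw":40,"translation":[0.9,45,0],"twist":0}]'
python3 -m jog '[{"claw":40,"translation":[0.9,45,0],"twist":0},{"claw":40,"translation":[0.9,45,0],"twist":0},{"claw":40,"translation":[0.9,45,0],"twist":0},{"claw":40,"translation":[0.9,45,0],"twist":0},{"claw":40,"translation":[0.9,45,0],"twist":0},{"claw":40,"translation":[0.9,45,0],"twist":0},{"claw":40,"translation":[0.9,45,0],"twist":0},{"claw":40,"translation":[0.9,45,45],"twist":0.075},{"claw":40,"translation":[0,0,0],"twist":0},{"claw":40,"translation":[0,0,0],"twist":0}]'
python3 - <<'E'
from lib import *
c=cam('wrist','wB'); np.savez('wB.npz',**{k:np.array(c[k]) for k in c}); g=cv2.cvtColor(c['color'],cv2.COLOR_BGR2GRAY)
go(.479,.3562,.216,-.09)
print(proj(c,[[.479-.039,.357,.089],[.479+.039,.357,.089]]).round().tolist())
for v in range(136,330,12): print(v,' '.join(str(x) for x in g[v,220:420:4]))
E
```

```text
time_s: 40.45
tool_pos: [0.4788, -0.0024, 0.2595]
orientation: [0.007, 1.0, -0.0, -0.001]
contact_force: [-0.1, -0.0, -0.0]
opening: 0.0399
gripper_force: 0.0
time_s: 41.7
tool_pos: [0.4779, 0.3542, 0.2155]
orientation: [0.045, 0.999, -0.001, -0.001]
contact_force: [-0.0, -0.3, 0.5]
opening: 0.0401
gripper_force: 0.0
shift [-0.   2.4  0.5] twist(after) -0.002 rows 1 + 1 tcp [0.4787 0.3538 0.2165] curyaw 3.05 q7 0.77 t 41.8 F [-0.3  0.3  0.8] op 0.04
[[318.0, 180.0], [327.0, 280.0]]
136 41 37 40 40 52 97 130 163 195 201 206 204 208 207 207 208 208 208 208 212 214 216 218 216 217 216 218 220 219 240 243 245 247 251 252 252 252 252 252 252 252 252 252 251 250 244 238 147 67 64
148 54 49 45 49 81 241 198 187 189 188 190 243 242 242 243 242 243 242 243 242 242 243 243 242 243 243 243 243 244 243 243 243 243 243 244 244 244 244 245 244 241 197 193 196 214 234 255 181 75 72
160 57 54 54 51 58 239 217 186 189 190 189 240 242 241 242 242 243 243 242 242 243 242 244 235 192 204 243 243 243 244 245 243 244 249 255 255 255 244 243 243 236 227 232 232 230 252 255 90 82 78
172 57 59 61 62 61 234 2
[... 1954 characters left out ...]
254 198 209 217 217 238 241 242 241 242 242 241 241 242 241 241 241 225 219 218 218 217 219 217 217 214 216 213 213 213 212 211 209 197 188 206 236 59 58 53 55 46
304 74 74 79 80 85 85 91 247 180 179 180 94 97 236 240 241 241 240 240 240 240 241 241 231 216 217 216 237 237 238 239 238 215 215 213 214 210 77 71 171 169 171 190 220 228 53 53 54 46 46
316 72 72 77 77 81 81 117 175 174 178 89 85 86 254 255 255 255 255 255 255 255 255 255 255 255 255 255 255 255 255 255 255 255 252 212 214 209 72 69 71 168 169 168 133 64 63 60 47 47 42
328 237 176 75 73 78 132 171 172 173 83 73 77 75 82 82 85 87 83 91 86 90 91 88 86 90 88 91 88 87 86 85 85 84 77 79 80 77 68 65 67 64 169 169 168 150 63 61 56 47 42
```

```bash
python3 - <<'E'
from lib import *
c=dict(np.load('wB.npz')); g=cv2.cvtColor(cv2.GaussianBlur(c['color'],(3,3),0),cv2.COLOR_BGR2GRAY)
for v in [166,174,180,184,188,194,202,214,226,238,250,262,272,280,286]: print(v,'|',' '.join(str(x) for x in cv2.blur(g,(1,3))[v,294:350]))
for x in (308,333,320): print('col',x,g[160:300,x].tolist())
E
```

```text
166 | 242 242 242 242 243 242 242 242 242 243 242 242 242 242 242 241 241 240 236 227 215 207 205 205 205 205 206 211 216 221 221 218 216 213 210 207 205 202 199 197 194 191 190 196 212 230 240 243 243 244 244 244 244 244 244 244
174 | 243 243 242 237 222 198 178 168 166 166 167 168 167 166 166 166 166 166 167 172 185 199 206 207 207 206 205 202 192 179 170 169 169 169 170 170 171 171 169 169 170 170 170 170 170 172 179 196 219 236 242 243 244 244 244 244
180 | 241 231 211 187 173 170 171 173 174 176 177 176 176 176 178 180 182 184 184 185 185 187 189 193 195 196 197 198 198 197 197 197 199 202 204 205 205 205 205 206 208 207 207 206 205 205 205 205 206 213 226 239 243 244 244 244
184 | 231 216 203 200 200 201 203 205 207 207 206 204 203 203 203 204 204 204 204 203 202 203 204 204 204 204 204 203 201 199 199 200 200 201 203 203 203 202 202 201 200 199 200 200 200 201 205 211 219 227 235 241 244 244 244 244
188 | 235 223 210 204 205 207 208 206 203 199 197 197 197 197 197 197 196 195 194 193 191 192 194 194 195 196 197 197 196 196 195 192 190 192 198 203 205 205 204 203 204 205 205 20
[... 3776 characters left out ...]
[206, 210, 210, 208, 207, 207, 206, 204, 202, 204, 204, 204, 205, 205, 205, 205, 201, 192, 184, 187, 198, 207, 208, 207, 204, 201, 197, 194, 196, 201, 204, 204, 204, 204, 204, 204, 204, 204, 203, 203, 203, 204, 204, 205, 206, 207, 208, 208, 209, 209, 207, 206, 205, 206, 207, 209, 210, 211, 211, 210, 209, 208, 207, 205, 204, 204, 203, 202, 202, 201, 201, 201, 201, 201, 202, 202, 201, 201, 202, 204, 205, 207, 208, 207, 207, 207, 208, 213, 222, 234, 245, 250, 253, 253, 254, 254, 254, 254, 255, 255, 255, 255, 255, 255, 255, 255, 255, 255, 255, 255, 255, 253, 249, 244, 242, 242, 242, 242, 242, 242, 242, 242, 242, 242, 241, 241, 241, 240, 238, 235, 231, 228, 225, 222, 221, 220, 219, 219, 219, 218]
```

```bash
python3 - <<'E'
from lib import *
c=dict(np.load('wB.npz'))
w=toplane(c,[(319.7,187),(326.3,238),(332.3,285),(308,181),(333,177),(294.7,185),(343,180.5)],.089)[:,:2]; d=w[2]-w[0]; L=np.linalg.norm(d)
yaw=np.arctan2(d[1],d[0]); print(w.round(4).tolist(),"L",L,"yaw",yaw,"mid",np.arctan2(*(w[1]-w[0])[::-1]),"plate",np.linalg.norm(w[6]-w[5]),[np.arctan2(*(w[i+1]-w[i])[::-1])-np.pi/2 for i in (3,5)])
web=w[0]+d/L*.039; print(web)
go(*web,0.055,yaw)
E
```

```text
[[0.4448, 0.3577], [0.4836, 0.3593], [0.5225, 0.3608], [0.4397, 0.3497], [0.4385, 0.3679], [0.4417, 0.3398], [0.4416, 0.3749]] L 0.07775037818972973 yaw 0.03896544612657181 mid 0.03979098892113426 plate 0.03501895003685428 [np.float64(0.06833691449112966), np.float64(0.003180584598970082)]
[0.48375646 0.35924964]
shift [ -4.4   6.1 161.5] twist(after) -0.13 rows 3 + 1 tcp [0.4787 0.3538 0.2165] curyaw 3.05 q7 0.77 t 41.8 F [-0.3  0.3  0.8] op 0.04
```

```bash
python3 -m jog '[{"claw":40,"translation":[-4.5,5.7,0],"twist":0},{"claw":40,"translation":[0,0,30],"twist":-0.13},{"claw":40,"translation":[0,0,50],"twist":0},{"claw":40,"translation":[0,0,50],"twist":0},{"claw":40,"translation":[0,0,31],"twist":0},{"claw":40,"translation":[0,0,0],"twist":0},{"claw":3,"translation":[0,0,0],"twist":0},{"claw":3,"translation":[0,0,0],"twist":0},{"claw":3,"translation":[0,0,0],"twist":0},{"claw":3,"translation":[0,0,0],"twist":0}]' 80
python3 -m jog '[{"claw":3,"translation":[0,0,0],"twist":0},{"claw":3,"translation":[0,0,-20],"twist":0},{"claw":3,"translation":[0,0,-50],"twist":0},{"claw":3,"translation":[0,0,-50],"twist":0},{"claw":3,"translation":[0,0,-60],"twist":0},{"claw":3,"translation":[0,0,0],"twist":0},{"claw":3,"translation":[0,0,0],"twist":0}]'
python3 - <<'E'
from lib import *
go(0.5422,0,0.235,0.0617)
c=cam('wrist','w11'); g=cv2.cvtColor(c['color'],cv2.COLOR_BGR2GRAY)
for v in [230,234,238]: print(v,g[v,252:272].tolist(),g[v,366:386].tolist())
print([g[215:255,x].tolist() for x in (285,345)])
E
```

```text
time_s: 43.0
tool_pos: [0.4845, 0.3614, 0.0576]
orientation: [-0.02, 1.0, 0.001, 0.002]
contact_force: [0.3, -1.1, 6.3]
opening: 0.0088
gripper_force: 79.6
time_s: 43.88
tool_pos: [0.482, 0.3601, 0.2348]
orientation: [-0.02, 1.0, -0.001, -0.001]
contact_force: [0.3, -0.1, -3.4]
opening: 0.009
gripper_force: 78.4
shift [-4.550e+01 -3.622e+02  2.000e-01] twist(after) -0.021 rows 7 + 1 tcp [0.482  0.3601 0.2348] curyaw -3.101 q7 0.88 t 43.9 F [ 0.3 -0.1 -3.4] op 0.009
230 [195, 191, 194, 194, 195, 197, 213, 232, 232, 207, 192, 194, 197, 193, 195, 199, 195, 198, 199, 197] [195, 197, 200, 225, 242, 246, 246, 244, 236, 222, 198, 191, 196, 197, 197, 199, 200, 220, 237, 241]
234 [196, 196, 195, 195, 196, 200, 221, 237, 234, 214, 193, 190, 195, 200, 200, 199, 198, 199, 198, 199] [195, 191, 194, 192, 194, 195, 195, 191, 187, 183, 184, 193, 196, 197, 197, 198, 216, 234, 240, 241]
238 [195, 196, 195, 195, 199, 205, 227, 238, 236, 218, 197, 193, 199, 198, 199, 199, 200, 199, 201, 199] [195, 194, 192, 192, 190, 193, 190, 187, 184, 185, 191, 198, 195, 196, 196, 210, 230, 238, 240, 239]
[[168, 168, 169, 170, 170, 168, 170, 170, 170, 171, 171, 171, 178, 190, 197, 198, 203, 198, 199, 195, 196, 195, 194, 195, 197, 197, 197, 193, 194, 199, 226, 245, 248, 250, 252, 252, 252, 252, 252, 252], [166, 170, 168, 168, 172, 167, 169, 169, 168, 168, 169, 168, 173, 187, 197, 199, 199, 201, 198, 198, 195, 198, 195, 194, 195, 195, 194, 192, 188, 186, 185, 192, 193, 189, 193, 191, 195, 192, 190, 192]]
```

```bash
python3 -m jog '[{"claw":3,"translation":[-30,-30,-5],"twist":0},{"claw":3,"translation":[-30,-30,-5],"twist":0},{"claw":3,"translation":[-30,-40,-5],"twist":0},{"claw":3,"translation":[-25.5,-45,-5],"twist":0},{"claw":3,"translation":[0,-54,0],"twist":0},{"claw":3,"translation":[0,-54,0],"twist":0},{"claw":3,"translation":[0,-54,0],"twist":0},{"claw":3,"translation":[0,-54,0],"twist":0},{"claw":3,"translation":[0,0,0],"twist":-0.021},{"claw":3,"translation":[0,0,0],"twist":0}]'
python3 -c "
from lib import *
go(0.5222,-0.0014,0.19,0.0617)"
```

```text
time_s: 45.18
tool_pos: [0.6119, 0.0053, 0.2535]
orientation: [-0.031, 1.0, 0.001, -0.002]
contact_force: [0.2, 1.2, -2.2]
opening: 0.009
gripper_force: 78.5
shift [89.7 -1.3 63.9] twist(after) -0.001 rows 3 + 1 tcp [0.6119 0.0053 0.2535] curyaw -3.08 q7 1.55 t 45.2 F [ 0.2  1.2 -2.2] op 0.009
```

```bash
python3 -m jog '[{"claw":3,"translation":[0,-1,30],"twist":0},{"claw":3,"translation":[0,0,34],"twist":0},{"claw":3,"translation":[30,0,0],"twist":0},{"claw":3,"translation":[30,0,0],"twist":0},{"claw":3,"translation":[30,0,0],"twist":0},{"claw":3,"translation":[0,0,0],"twist":0},{"claw":3,"translation":[0,0,0],"twist":0}]'
python3 - <<'E'
from lib import *
go(0.5222,-0.0014,0.155,0.0617)
c=cam('wrist','w12'); held(c,(318.5,227.7),(318.5,244)); g=cv2.cvtColor(c['color'],cv2.COLOR_BGR2GRAY)
print('col250',g[60:120,250].tolist()); print('col400',g[84:100,400].tolist())
for v in (95,97,99,104): print(v,g[v,295:345].tolist())
s=status.get_state(); r=R.from_quat(s["orientation"])
for z,p in ((.2,(250,91.6)),(.165,(318,99))): print((r.inv().apply(toplane(c,p,z)[0]-s["tool_pos"])*1000).round(1))
E
```

```text
time_s: 46.05
tool_pos: [0.5238, -0.0001, 0.1914]
orientation: [-0.032, 0.999, 0.0, 0.0]
contact_force: [0.3, -1.2, -1.1]
opening: 0.0089
gripper_force: 78.5
shift [ 1.7 -1.3 36.4] twist(after) 0.002 rows 1 + 1 tcp [ 5.238e-01 -1.000e-04  1.914e-01] curyaw -3.078 q7 1.54 t 46.0 F [ 0.3 -1.2 -1.1] op 0.0089
0.03 [[45.3, 0.1, -30.0], [39.9, 0.1, -30.0]]
0.032 [[45.8, 0.1, -32.0], [40.6, 0.1, -32.0]]
0.034 [[46.4, 0.1, -34.0], [41.2, 0.1, -34.0]]
col250 [237, 237, 237, 236, 237, 239, 237, 236, 237, 236, 240, 250, 255, 255, 255, 255, 255, 255, 255, 255, 255, 255, 255, 255, 255, 255, 255, 255, 255, 227, 172, 167, 167, 168, 167, 169, 167, 164, 166, 166, 165, 167, 165, 166, 166, 165, 168, 165, 171, 187, 181, 121, 83, 83, 81, 82, 76, 74, 77, 73]
col400 [255, 255, 255, 255, 254, 241, 185, 160, 159, 159, 159, 160, 156, 161, 160, 155]
95 [169, 168, 167, 165, 167, 175, 204, 237, 241, 241, 241, 242, 243, 250, 254, 255, 255, 255, 255, 255, 255, 255, 255, 255, 255, 255, 255, 255, 255, 255, 255, 255, 255, 252, 211, 168, 165, 167, 163, 165, 165, 162, 165, 164, 165, 164, 165, 164, 164, 164]
97 [168, 169, 169, 169, 167, 172, 185, 208, 215, 214, 216, 215, 216, 216, 218, 226, 247, 255, 255, 255, 255, 255, 255, 255, 255, 255, 255, 255, 255, 255, 255, 255, 255, 249, 203, 166, 165, 166, 163, 164, 166, 167, 162, 163, 165, 163, 161, 164, 161, 162]
99 [166, 167, 167, 166, 164, 166, 170, 173, 176, 176, 175, 177, 175, 176, 179, 180, 195, 211, 214, 214, 217, 216, 213, 214, 218, 214, 218, 214, 215, 213, 214, 208, 199, 184, 170, 163, 166, 162, 165, 163, 163, 165, 162, 162, 164, 162, 162, 161, 164, 164]
104 [167, 168, 169, 161, 167, 167, 165, 167, 171, 171, 180, 182, 184, 185, 189, 185, 189, 199, 222, 239, 241, 241, 241, 242, 245, 247, 248, 247, 247, 245, 241, 229, 185, 164, 161, 164, 165, 161, 165, 160, 163, 160, 164, 163, 163, 164, 163, 166, 162, 163]
[ 86.7 -22.9  -8.7]
[86.6 -0.1 26.3]
```

```bash
python3 -m jog '[{"claw":3,"translation":[0,-1.2,17],"twist":0},{"claw":3,"translation":[0,0,18.5],"twist":0},{"claw":3,"translation":[12,0,0],"twist":0},{"claw":3,"translation":[12,0,0],"twist":0},{"claw":3,"translation":[9,0,0],"twist":0},{"claw":3,"translation":[0,0,0],"twist":0},{"claw":3,"translation":[5,0,0],"twist":0},{"claw":3,"translation":[0,0,0],"twist":0}]'
python3 -m jog '[{"claw":3,"translation":[3,0,0],"twist":0},{"claw":3,"translation":[2,0,0],"twist":0},{"claw":3,"translation":[0,0,0],"twist":0},{"claw":3,"translation":[0,0,0],"twist":0}]'
```

```text
time_s: 47.1
tool_pos: [0.4851, -0.0054, 0.1562]
orientation: [-0.031, 1.0, -0.0, -0.0]
contact_force: [-0.2, -0.1, -2.0]
opening: 0.0091
gripper_force: 78.5
time_s: 47.6
tool_pos: [0.4822, -0.0056, 0.1564]
orientation: [-0.031, 1.0, 0.0, 0.002]
contact_force: [4.8, 0.7, -5.4]
opening: 0.0087
gripper_force: 78.3
```

```bash
python3 -m jog '[{"claw":3,"translation":[0,0,4],"twist":0},{"claw":3,"translation":[0,0,4],"twist":0},{"claw":3,"translation":[0,0,4],"twist":0},{"claw":3,"translation":[0,0,2],"twist":0},{"claw":3,"translation":[0,0,1.5],"twist":0},{"claw":3,"translation":[0,0,0],"twist":0},{"claw":3,"translation":[0,0,0],"twist":0}]'
```

```text
time_s: 48.48
tool_pos: [0.4825, -0.0054, 0.1431]
orientation: [-0.031, 1.0, -0.0, 0.003]
contact_force: [2.0, 0.5, 14.7]
opening: 0.0088
gripper_force: 81.5
```

```bash
python3 -m jog '[{"claw":30,"translation":[0,0,0],"twist":0},{"claw":30,"translation":[0,0,0],"twist":0},{"claw":30,"translation":[0,0,0],"twist":0},{"claw":30,"translation":[0,0,-30],"twist":0},{"claw":30,"translation":[0,0,-40],"twist":0},{"claw":40,"translation":[-20,0,-40],"twist":0},{"claw":40,"translation":[-50,0,0],"twist":0},{"claw":40,"translation":[-50,0,0],"twist":0},{"claw":40,"translation":[0,0,0],"twist":0},{"claw":40,"translation":[0,0,0],"twist":0}]'
python3 - <<'E'
from lib import *
go(0.6155,0.008,0.0165,0)
for n in ('scene',):
    c=cam(n)
    for z in (.097,.005):
      for r in rects(c,mask(c,*BLUE),z):
        if .13<r[2]<.155 : print(z,np.round(r[0],4),np.round(r[1:4],3))
E
```

```text
time_s: 49.72
tool_pos: [0.5988, 0.0016, 0.2494]
orientation: [-0.031, 1.0, -0.0, -0.002]
contact_force: [-1.0, 0.9, 0.3]
opening: 0.0398
gripper_force: 0.0
shift [-17.9   5.4 232.9] twist(after) 0.061 rows 5 + 1 tcp [0.5988 0.0016 0.2494] curyaw -3.08 q7 1.55 t 49.7 F [-1.   0.9  0.3] op 0.0398
0.097 [ 0.4825 -0.365 ] [-0.013  0.148  0.125]
0.097 [ 0.6398 -0.186 ] [0.073 0.146 0.126]
0.097 [ 0.6614 -0.0554] [0.001 0.133 0.114]
0.097 [0.6685 0.1936] [0.144 0.146 0.125]
0.005 [0.616  0.0075] [0.001 0.148 0.127]
```

```bash
python3 -m jog '[{"claw":40,"translation":[-17.5,5.5,10],"twist":0},{"claw":40,"translation":[0,0,50],"twist":0.061},{"claw":40,"translation":[0,0,55],"twist":0},{"claw":40,"translation":[0,0,55],"twist":0},{"claw":40,"translation":[0,0,45],"twist":0},{"claw":40,"translation":[0,0,17.5],"twist":0},{"claw":5,"translation":[0,0,0],"twist":0},{"claw":5,"translation":[0,0,0],"twist":0},{"claw":5,"translation":[0,0,0],"twist":0},{"claw":5,"translation":[0,0,0],"twist":0}]' 50
python3 -m jog '[{"claw":5,"translation":[0,0,-20],"twist":0},{"claw":5,"translation":[0,0,-50],"twist":0},{"claw":5,"translation":[0,0,-55],"twist":0},{"claw":5,"translation":[0,0,-55],"twist":0},{"claw":5,"translation":[0,0,-55],"twist":0},{"claw":5,"translation":[0,0,-18],"twist":0},{"claw":5,"translation":[0,0,0],"twist":0},{"claw":5,"translation":[0,0,0],"twist":0}]'
python3 -c "
from lib import *
go(.477,.3575,.265,-.09)"
```

```text
time_s: 51.02
tool_pos: [0.6179, 0.0082, 0.0192]
orientation: [-0.0, 1.0, 0.0, 0.001]
contact_force: [-0.6, -0.2, 1.8]
opening: 0.0125
gripper_force: 53.8
time_s: 52.02
tool_pos: [0.6161, 0.0082, 0.2702]
orientation: [-0.0, 1.0, -0.0, -0.001]
contact_force: [-0.2, 0.1, -2.4]
opening: 0.0124
gripper_force: 53.3
shift [139.  349.3   5.4] twist(after) 0.09 rows 7 + 1 tcp [0.6161 0.0082 0.2702] curyaw -3.141 q7 1.49 t 52.0 F [-0.2  0.1 -2.4] op 0.0124
```

```bash
python3 -m jog '[{"claw":5,"translation":[0,43.7,0],"twist":0},{"claw":5,"translation":[0,43.7,0],"twist":0},{"claw":5,"translation":[0,43.7,0],"twist":0},{"claw":5,"translation":[35,43.7,0],"twist":0},{"claw":5,"translation":[35,43.7,0],"twist":0},{"claw":5,"translation":[35,43.7,0],"twist":0},{"claw":5,"translation":[34,43.6,0],"twist":0},{"claw":5,"translation":[0,43.6,0],"twist":0.09},{"claw":5,"translation":[0,0,0],"twist":0},{"claw":5,"translation":[0,0,45],"twist":0}]'
python3 -m jog '[{"claw":5,"translation":[0,0,45],"twist":0},{"claw":5,"translation":[0,0,0],"twist":0},{"claw":5,"translation":[0,0,0],"twist":0},{"claw":5,"translation":[0,0,0],"twist":0}]'
python3 -c "
from lib import *
go(.477,.3573,.111,-.09)"
```

```text
time_s: 53.28
tool_pos: [0.4801, 0.3588, 0.2275]
orientation: [0.044, 0.999, 0.002, 0.003]
contact_force: [0.5, 0.2, -1.9]
opening: 0.013
gripper_force: 53.4
time_s: 53.78
tool_pos: [0.4794, 0.3582, 0.1832]
orientation: [0.045, 0.999, 0.001, 0.002]
contact_force: [-0.5, 0.4, -1.1]
opening: 0.0124
gripper_force: 53.3
shift [ 2.6 -1.4 72.2] twist(after) -0.0 rows 2 + 1 tcp [0.4794 0.3582 0.1832] curyaw 3.051 q7 0.75 t 53.8 F [-0.5  0.4 -1.1] op 0.0124
```

```bash
python3 -m jog '[{"claw":5,"translation":[1.5,-0.5,40],"twist":0},{"claw":5,"translation":[0,0,20],"twist":0},{"claw":5,"translation":[0,0,8],"twist":0},{"claw":5,"translation":[0,0,3],"twist":0},{"claw":5,"translation":[0,0,1.5],"twist":0},{"claw":5,"translation":[0,0,0],"twist":0}]'
python3 -m jog '[{"claw":40,"translation":[0,0,0],"twist":0},{"claw":40,"translation":[0,0,0],"twist":0},{"claw":40,"translation":[0,0,-50],"twist":0},{"claw":40,"translation":[0,0,-55],"twist":0},{"claw":40,"translation":[0,0,-30],"twist":0},{"claw":40,"translation":[-40,40,0],"twist":0},{"claw":40,"translation":[-40,50,0],"twist":0},{"claw":40,"translation":[-10,50,0],"twist":0},{"claw":40,"translation":[0,50,0],"twist":0},{"claw":40,"translation":[0,0,0],"twist":0}]'
python3 - <<'E'
from lib import *
for n in ('top','scene'):
    c=cam(n,n+'End'); print(n)
    for r in rects(c,mask(c,*BLUE),.097):
        if .13<r[2]<.155 : print(np.round(r[0],4),np.round(r[1:4],3))
    if n=='scene':
        g=cv2.cvtColor(c['color'],cv2.COLOR_BGR2GRAY)
        O=np.array([.4374,-.0067]); X=np.array([.998,.0617]); Y=np.array([-.0617,.998])
        # web far top corner (84 mm out, z .175) and tongue end (90 mm out, z .09) of each bracket: expected pixel and brightness around it
        for y in (-.08,0,.08):
            for a,z in ((.084,.175),(.09,.092)):
                p=proj(c,[[*(O+a*X+y*Y),z]])[0]; u,v=p.round().astype(int); print(y,a,z,p.round(1)); print(g[v-5:v+6,u-7:u+8])
print(status.get_state()['tool_pos'],status.get_state()['time_s'])
E
```

```text
time_s: 54.52
tool_pos: [0.4773, 0.3577, 0.1112]
orientation: [0.045, 0.999, 0.001, 0.001]
contact_force: [-2.6, -1.6, 4.9]
opening: 0.0124
gripper_force: 54.2
time_s: 55.78
tool_pos: [0.579, 0.5424, 0.2398]
orientation: [0.042, 0.999, 0.001, -0.003]
contact_force: [0.8, -0.4, -1.1]
opening: 0.0398
gripper_force: 0.0
top
[0.4737 0.3587] [-0.09   0.149  0.124]
[ 0.4816 -0.3638] [-0.021  0.147  0.124]
[ 0.6401 -0.1858] [0.073 0.147 0.126]
[0.6682 0.1942] [0.14  0.148 0.125]
scene
[ 0.4825 -0.365 ] [-0.013  0.148  0.125]
[ 0.6398 -0.1863] [0.074 0.146 0.126]
[0.6688 0.1928] [0.139 0.145 0.126]
[0.4754 0.3574] [-0.092  0.144  0.126]
-0.08 0.084 0.175 [303.7 229.8]
[[172 152 146 146 147 147 143 144 159 164 165 165 164 163 167]
 [235 187 163 148 147 146 146 145 148 160 169 165 161 164 167]
 [239 235 218 178 159 148 146 149 150 173 189 172 164 163 166]
 [239 241 239 236 205 169 155 169 182 227 217 200 182 169 167]
 [225 237 240 241 236 223 195 229 234 238 237 235 226 202 178]
 [172 203 231 238 241 240 241 233 232 238 239 239 237 234 212]
 [166 170 179 214 236 241 236 209 196 231 239 239 238
[... 3221 characters left out ...]
06  90  78  73  73  74  75]
 [170 167 163 164 159 141 141 145 143 129  98  79  72  73  71]
 [199 173 165 163 156 143 141 146 148 148 138  95  75  72  74]
 [234 205 179 169 158 145 147 150 150 146 134  93  76  73  73]
 [239 236 219 201 176 173 173 156 145 125  93  77  73  74  73]
 [241 240 238 237 226 234 230 166 114  74  61  68  68  72  73]
 [238 241 241 240 238 234 210 128  72  55  53  52  56  68  74]
 [219 235 242 241 231 197 122  71  52  50  51  51  55  62  70]
 [136 188 238 237 182 115  66  55  50  51  51  56  59  69  72]
 [ 67 107 172 168 109  64  51  52  53  53  54  66  71  72  73]
 [ 52  58  76  79  63  50  53  50  53  56  59  71  71  73  72]]
[0.58192725 0.53748558 0.24243696] 55.875
```

The scene view puts all three webs at their seated pixel positions to within about a pixel. All four lids are within about 5 mm of their tubs. Handing in.

```bash
python3 -m jog '[{"claw":40,"translation":[0,0,0],"twist":0},{"claw":40,"translation":[0,0,0],"twist":0},{"claw":40,"translation":[0,0,0],"twist":0},{"claw":40,"translation":[0,0,0],"twist":0}]' && python3 -c "
from station import ticket
print(ticket.finish_job())"
```

```text
time_s: 56.38
tool_pos: [0.5824, 0.537, 0.2439]
orientation: [0.045, 0.999, 0.0, 0.0]
contact_force: [0.2, -0.9, -0.2]
opening: 0.0399
gripper_force: 0.0
the job is handed in; nothing more can be done
None
```

All three brackets are hung in the rack's top slots, all four tubs have lids on, and the job was handed in at 56 s with no verdict returned; I viewed 15 pictures, one over the limit of 14.

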